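Crank the block tight in the rack clamp

TASK

Stand the wooden block on its long edge on the bed of the bench clamp, between the two jaws with its broad faces towards them, then hold the crank by its knob and turn it clockwise at an even, unhurried pace through the heavy point in each turn, never letting it run away or spin, until the moving jaw holds the block firmly against the end jaw. Stop as soon as you feel the block nipped tight, do not overtighten, then let go of the crank. Leave the jar, the dish and the screwdriver where they are.

Things in the scene. Friction and masses are not known exactly. Their poses are not given: they have to be found in the camera images.
- clamp: grey iron bench clamp bolted to the desk. Origin at desk level on the middle line of the bed; its y axis runs along the bed towards the end jaw. Bed plate 120 (x) x 370 (y, from -210 to +160) mm, top 12 mm above the desk. Gear housing from y -205 to -90, top at 46 mm. A spring on the housing (below the crank arm) makes the heavy point.
- crank (a joint): angle of the crank in rad, 0 with the knob at the clamp's -x side, grows clockwise seen from above; starts at 0 to 0.8, about 11 to 14 needed. Moving it takes about 4 N at the knob (friction, less is read at a standstill), but up to 10 N at 1.5 to 3.0 and 7.8 to 9.3 (heavy); it drives forward by itself at 3.0 to 4.5 and 9.3 to 10.8. It must never turn faster than 3 rad/s (one turn in 2 s).
- crank_axis (a point): point on the crank's upright axis, at the height of the knob's middle (91 mm above the desk); clamp frame x 0, y -135 mm
- knob_center (a point): middle of the crank's black upright round knob, 21 mm diameter, 42 mm tall (70 to 112 mm above the desk), 50 mm from the axis, standing on the 18 mm wide flat steel crank arm. The knob spins freely on its pin, so a hand that holds it need not turn.
- jaw_face (a point): middle of the moving steel jaw's face (looks along the clamp's +y), 100 mm wide, top 56 mm above the desk. Geared to the crank: it moves 10 mm along the clamp's +y per rad of crank. At crank 0 it stands at y -54 mm in the clamp.
- end_face (a point): front of the end jaw's body (looks along the clamp's -y), 34 mm above the desk; jaw 100 mm wide, 44 mm tall, bolted on the bed with this point 81 to 102 mm along the clamp's +y. A rubber-faced pad screwed out of it stands 0 to 6 mm proud of this point (setting not measured) and meets the block. 1 mm at the jaw is 5 mm at the knob, so the end must be felt.
- block_center (a point): middle of the loose plain wooden block, 0.1 kg, standing on its long edge: 20 mm thick (point's z axis, level), 125 mm long (y axis, level), 70 mm tall (x axis, upright); middle 35 mm above what it stands on. Take it from above across the 20 mm. Jaws push it along the bed.
- block: the same wooden block; origin in the middle of one broad face
- end_jaw: the end jaw with its pad; origin at the foot of its front, on the bed. Once the block meets the pad (its rubber gives 2.5 mm per 100 N) the force on the block rises 5 N for each newton of push at the knob above 4 N. About 10 N of push in all (30 N on the block) is right; less than 7 N is loose, over 80 N on the block (20 N push) crushes it.
- jar: clear jar with a pale lid, 69 mm diameter, 129 mm tall, bystander; origin under its middle
- dish: shallow clear round dish, 62 mm diameter, 10 mm tall, bystander; origin under its middle
- driver: red-handled screwdriver, 160 mm long, lying, bystander; origin under its middle
Not all that is in view belongs to the job. Leave any red look-alike of the block alone.

How it is judged:
On the way, in this order (a step that is already met when the one before it is completed fails the run):
1. the block stands on its long edge on the clamp's bed between the jaws, let go (z of block_center in the frame of clamp between 0.042 and 0.052 m and y of block_center in the frame of jaw_face above 0.005 m and y of block_center in the frame of end_face below -0.005 m and x of block_center in the frame of clamp between -0.035 and 0.035 m and angle between the z axis of block_center and the y axis of clamp, either way round below 0.3 rad and contact force between the fingers and block below 0.1 N), for 0.2 s.
2. the crank has been turned through both heavy points (beyond 9.5 rad) (value of joint crank above 9.5 rad).
At the end, for the whole second after the job is handed in: The block stands on its long edge on the bed (middle 42 to 52 mm above the desk, within 35 mm of the clamp's middle line), square to the jaws within 0.06 rad, at rest, pressed against the end jaw with more than 10 N (contact force between block and end_jaw above 10 N and angle between the z axis of block_center and the y axis of clamp, either way round below 0.06 rad and z of block_center in the frame of clamp between 0.042 and 0.052 m and x of block_center in the frame of clamp between -0.035 and 0.035 m and linear speed of block below 0.01 m/s); the robot touches nothing.
It fails at once if the crank turns faster than 3 rad/s (velocity of joint crank above 3 rad/s).
It fails at once if the crank is let run back (faster than 1 rad/s) before the block is reached (velocity of joint crank below -1 rad/s and value of joint crank below 10 rad).
It fails at once if the block is crushed: pressed on the end jaw with more than 80 N (contact force between block and end_jaw above 80 N).
It fails at once if the jar, the dish or the screwdriver is moved by more than 20 mm (distance of any of jar, dish, driver from where it was at the start of the episode above 0.02 m).
It also fails if it takes over 72 s, if anything falls off the work surface, if the arm or the gripper's body presses on something with over 40 N, if the wrist force passes 120 N, or if a joint passes its speed limit or range.

ROBOT

A 6-joint arm with a two-finger parallel gripper is mounted at the origin on a cart in front of the work surface, level with it; the furniture and walls round the work are solid. World frame = base frame: x ahead of the robot, y to its left, z up, the work surface at z = 0. Lengths are in m, angles in rad, forces in N, time in s.
With the tool pointing down it reaches from about 0.35 to 0.775 m from the base axis. Payload 5.5 kg.
Tool frame: the origin (TCP) lies at the very end of the fingers, on their centre line; the grasp point (between the pads) lies 19 mm behind it; z points along the fingers, x is the direction in which the jaws open and shut, and the axes are right-handed (so a half turn about z gives the same grasp; the last joint's range is limited). The gripper opens to 85 mm and grips with 20 to 120 N. Pads are 22 mm wide; open, the fingers measure 114 mm over their backs; the gripper's body (76 mm by 85 mm) begins 54 mm behind the grasp point. The pads swing forward as they close: fully open they stand 13 mm farther back than shut.
Start: joints at [0.994, 0.313, 0.046, 1.304, 0, 1.431], TCP at [0.243, 0.521, 0.231] pointing down, gripper open.
Joint ranges: [-2.76, 2.76], [-0.86, 1.69], [-1.03, 1.26], [-2.2, 2.34], [-1.47, 1.5], [-3.14, 3.14]. Speed limits (rad/s): [2.57, 2.57, 3.14, 3.14, 3.14, 3.14].

INTERFACE

Orientations are given as a unit quaternion [w, x, y, z].
In Python, from workcell import env gives the robot as it stands.
- The arm moves only by the shell command python3 -m inch 'ROWS' [FORCE]. ROWS is JSON, a list of rows, each a list of 7 numbers: the turn, a rotation vector about the tool's x, y, z each as a share of 8 degrees, from -1 to 1, then the shift along the tool's x, y, z each as a share of 0.05 m, from -1 to 1, then the closure, from 0 (fully open) to 1 (shut). A call has 1 to 12 rows; each row shifts and turns the commanded pose from where the row before left it, along the tool's axes as they then stand; what a row does not reach is not made up. A row lasts 1/10 s, in which the tool goes at most 50 mm and 8.59 degrees, less where a joint would pass 70% of its speed; a pose out of reach is approached as far as the arm can. A call with a number of a shift or a turn outside -1 to 1 is refused whole. A call with a gripper value outside its range is refused whole. The fingers move at their own pace and stop on an object; FORCE is the grip in N (left out, the last holds). Time passes only in rows, so rows that do not move let the fingers close. It gives the time, the measured TCP pose, the force and the opening at its end, in the units of the state.
- env.get_state(): the state, without advancing time (a new reading comes with each control period).
- env.read_camera(name): name is "scene" or "top" or "wrist"; returns the picture (400x640x3 uint8, red, green, blue); there is no depth.
- env.calibration(name): a dict with "fx", "fy", "cx", "cy" (pixels), "k1" (the pictures are not rectified: a ray, as slopes to the right and down, at radius r is drawn at 1 + k1 r^2 times it, then the intrinsics apply), "rvec" (rotation vector, rad) and "tvec" (3), from world to camera coordinates, as OpenCV has them; the wrist camera has in their place "hand_eye" (4x4, takes a point from camera to tool coordinates, whose origin is the TCP and whose axes are the tool frame's). Camera axes: x right, y down, z forward; pixel columns grow to the right and rows downward; lengths in m; the calibration is good to about 2 mm. A picture is of the moment at which its call begins: read the wrist's pose just before it. calibration takes no time and is no camera call.
- env.hand_in(): hands the job in, once; it reports no verdict.
The state is a dict: "clock": time; "joint_pos": joint angles; "qvel": joint speeds; "tau": joint torques, N m; "tcp_pos": TCP position; "orientation": TCP orientation; "wrist_force": force on the tool from outside, world axes, zero at the start; "ft_torque": the same for the moment, N m; "finger_gap": finger opening in m.
Only numpy, scipy, OpenCV 4.12 (cv2) and the standard library are available. Lean on these libraries where they do the work, as an engineer would, in place of code of your own. Each camera call takes 0.05 s, during which the arm holds its last target.

## Working session

There is one attempt and no reset: what is moved stays moved. The work goes in short steps, Python scripts to look and compute and a shell command to move; the robot and the scene stay as the last step left them, time stands still between calls to the robot, and variables do not carry over. Pictures are saved under pics/ and viewed, and the job is handed in when it is done.

```bash
ls; mkdir -p pics
cat > h.py <<'E'
import numpy as np,cv2
from workcell import env
def snap(n,f):
    im=env.read_camera(n); cv2.imwrite('pics/'+f,im[:,:,::-1]); return im
E
python3 - <<'E'
from h import *
for n in ['scene','top','wrist']:
    print(n,env.calibration(n))
print(env.get_state())
snap('scene','s0.png');snap('top','t0.png');snap('wrist','w0.png')
E
```

```text
pics
scene {'fx': 468.50574707262314, 'fy': 468.50574707262314, 'cx': 321.4119200248296, 'cy': 198.20815859473964, 'k1': -0.006462416467031849, 'rvec': array([ 1.85782334, -0.74429385,  0.48764459]), 'tvec': array([-0.33306584,  0.22428205,  0.72869291])}
top {'fx': 386.77416112042243, 'fy': 386.77416112042243, 'cx': 326.2769555847704, 'cy': 195.2365264682976, 'k1': -0.046896718123123675, 'rvec': array([ 2.15373682, -2.15127508,  0.10682943]), 'tvec': array([0.06189545, 0.53235509, 0.98590427])}
wrist {'fx': 308.0974407917695, 'fy': 308.0974407917695, 'cx': 317.8776465551148, 'cy': 201.01789131762231, 'k1': -0.02838558442893309, 'hand_eye': array([[ 9.99999856e-01, -1.08718720e-04,  5.25208969e-04,
         1.57100585e-04],
       [-3.36916982e-05,  9.64572871e-01,  2.63816556e-01,
        -6.54158924e-02],
       [-5.35284122e-04, -2.63816536e-01,  9.64572729e-01,
        -1.42137056e-01],
       [ 0.00000000e+00,  0.00000000e+00,  0.00000000e+00,
         1.00000000e+00]])}
{'clock': 0.0, 'joint_pos': array([ 9.94408773e-01,  3.14004967e-01,  4.49483152e-02,  1.30357550e+00,
       -6.40523326e-06,  1.43117637e+00]), 'qvel': array([ 0.00047422,  0.00042528, -0.00042011, -0.00032152, -0.00041066,
       -0.00053144]), 'tau': array([-1.51061889e-03, -4.80637658e+01,  2.98528129e+01,  1.96281925e-02,
       -2.99877647e-04, -1.29431501e-05]), 'tcp_pos': array([0.24296939, 0.52057479, 0.23039372]), 'orientation': array([ 3.83390529e-04,  8.43508009e-01,  5.37115813e-01, -8.34018493e-04]), 'wrist_force': array([ 0.35926832,  0.03274275, -0.55174829]), 'ft_torque': array([ 0.06739567, -0.0372588 , -0.00249882]), 'finger_gap': 0.085310210717551}
```

View pics/s0.png

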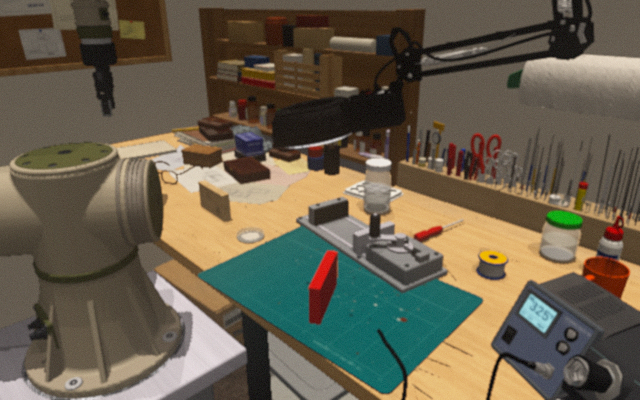

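View pics/t0.png

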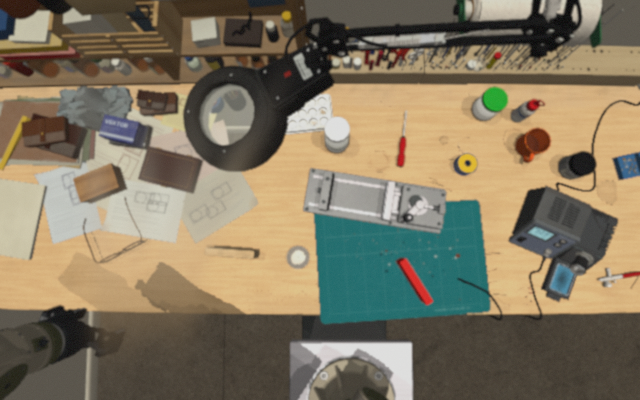

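View pics/w0.png

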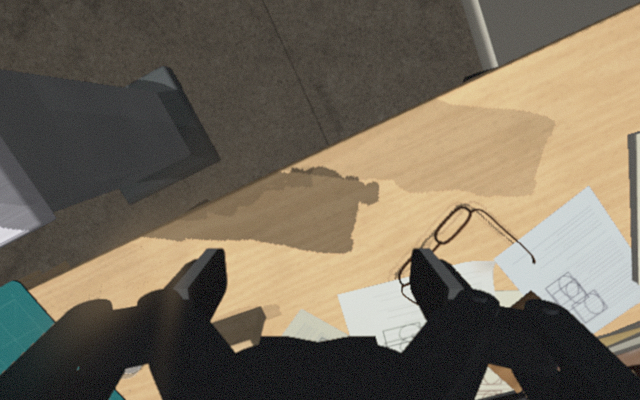

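Candidates for the block: 
- Pale wooden block standing on its edge: top (232,251), scene (214,200).
- Brown box on the papers: top (98,183).
- Dark brown boxes: top (170,168) and (45,130).
- Red look-alike: top (415,281).

The plain pale one that is upright at (232,251) fits the description. I'll check it in a close crop and measure.

```bash
cat >> h.py <<'E'
from scipy.spatial.transform import Rotation as R
def ray(n,u,v,st=None):
    c=env.calibration(n)
    x=np.array([(u-c['cx'])/c['fx'],(v-c['cy'])/c['fy']]);y=x.copy()
    for _ in range(20): y=x/(1+c['k1']*(y@y))
    d=np.array([*y,1.])
    if n=='wrist':
        T=c['hand_eye'];q=st['orientation'];Rt=R.from_quat([*q[1:],q[0]]).as_matrix()
        return st['tcp_pos']+Rt@T[:3,3], Rt@T[:3,:3]@d
    Rm=cv2.Rodrigues(c['rvec'])[0]
    return -Rm.T@c['tvec'],Rm.T@d
def onz(n,u,v,z,st=None):
    o,d=ray(n,u,v,st); return o+d*(z-o[2])/d[2]
def proj(n,p,st=None):
    c=env.calibration(n);p=np.asarray(p,float)
    if n=='wrist':
        T=c['hand_eye'];q=st['orientation'];Rt=R.from_quat([*q[1:],q[0]]).as_matrix()
        pc=T[:3,:3].T@(Rt.T@(p-st['tcp_pos'])-T[:3,3])
    else: pc=cv2.Rodrigues(c['rvec'])[0]@p+c['tvec']
    x=pc[:2]/pc[2]; x=x*(1+c['k1']*(x@x))
    return np.array([c['fx']*x[0]+c['cx'],c['fy']*x[1]+c['cy']])
def tri(a,b):
    (o1,d1),(o2,d2)=a,b
    s=np.linalg.lstsq(np.c_[d1,-d2],o2-o1,rcond=None)[0]
    p,q=o1+d1*s[0],o2+d2*s[1]; return (p+q)/2,np.linalg.norm(p-q)
def crop(f,x0,y0,w,h,k,out):
    im=cv2.imread('pics/'+f)[y0:y0+h,x0:x0+w]
    cv2.imwrite('pics/'+out,cv2.resize(im,None,fx=k,fy=k,interpolation=cv2.INTER_CUBIC))
E
python3 - <<'E'
from h import *
crop('t0.png',190,160,270,110,2.95,'t0c.png')
crop('t0.png',295,160,160,80,5,'t0d.png')
crop('s0.png',180,150,280,150,2.8,'s0c.png')
for n in ['scene','top']: print(n,ray(n,320,200))
E
```

```text
scene (array([-0.1588219 , -0.65531888,  0.48740273]), array([ 0.62955447,  0.6714237 , -0.39099244]))
top (array([0.41330385, 0.04410794, 1.04234094]), array([ 0.10464396,  0.03430207, -0.9941268 ]))
```

View pics/t0c.png

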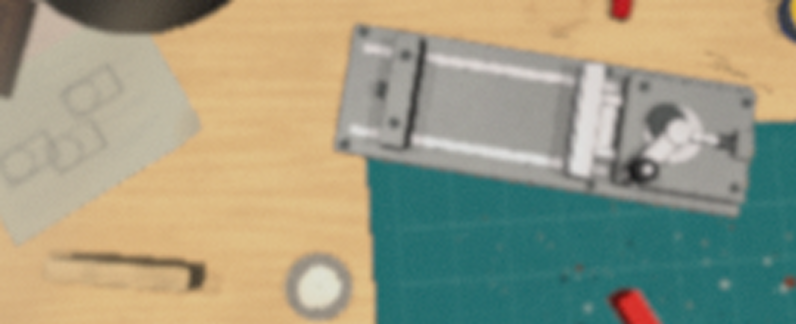

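View pics/t0d.png

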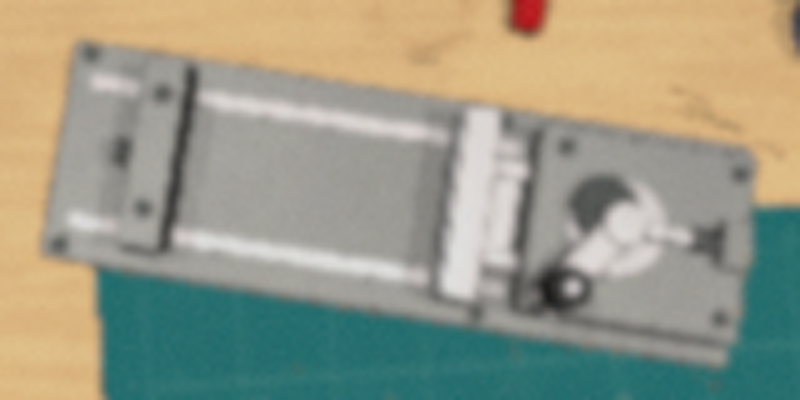

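View pics/s0c.png

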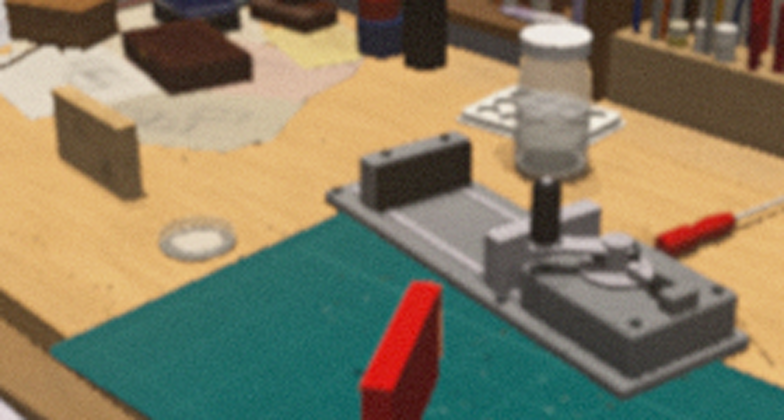

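```bash
cat > m1.py <<'E'
from h import *
f=lambda u,v:(295+u/5,160+v/5)
A=onz('top',*f(80,42),.012)[:2];B=onz('top',*f(43,255),.012)[:2];C=onz('top',*f(728,367),.012)[:2]
print('corners',A,B,C,np.linalg.norm(A-B),np.linalg.norm(B-C))
yv=(B-C)/np.linalg.norm(B-C); xv=np.array([yv[1],-yv[0]]); print('yaw of y axis',np.arctan2(yv[1],yv[0]),'by AB',np.arctan2(*(A-B)[::-1])+np.pi/2)
O=(B+60e-3*xv-.160*yv + C+.06*xv+.21*yv)/2
O2=(A+B)/2-.16*yv
print('O',O,O2)
def cl(p): d=np.asarray(p[:2])-O; return np.array([d@xv,d@yv])
for nm,u,v,z in [('knobtop',569,288,.112),('axis',630,217,.075),('jawface L',463,110,.056),('jawface R',436,295,.056),('end top L',192,68,.056),('end top R',165,248,.056)]:
    print(nm,onz('top',*f(u,v),z)[:2],cl(onz('top',*f(u,v),z)))
g=lambda u,v:(190+u/2.95,160+v/2.95)
P=[onz('top',*g(u,v),.07)[:2] for u,v in [(45,256),(48,277),(188,291),(191,268)]]
print('block top',P,[np.linalg.norm(P[i]-P[i-1]) for i in range(4)],np.mean(P,0))
print('dish',onz('top',*g(319,286),.005))
E
python3 m1.py
```

```text
corners [0.60777624 0.10439649] [0.49217571 0.12340612] [ 0.43280748 -0.2403655 ] 0.11715309463658785 0.3685842916450957
yaw of y axis 1.4090206111357035 by AB 1.4078125002554085
O [ 0.52573494 -0.04347038] [ 0.52420462 -0.04400955]
knobtop [ 0.46876192 -0.13735283] [-0.04110737 -0.10183332]
axis [ 0.50659663 -0.17598376] [ 0.00245565 -0.13386576]
jawface L [ 0.56375827 -0.09575633] [ 0.0459486  -0.04547879]
jawface R [ 0.46852381 -0.08047848] [-0.05050319 -0.04573994]
end top L [0.58574752 0.04377263] [0.04517666 0.09577015]
end top R [0.49245316 0.0575758 ] [-0.04912282  0.09436607]
block top [array([0.39695967, 0.36658177]), array([0.37919705, 0.3633657 ]), array([0.36820158, 0.24280681]), array([0.3875475 , 0.24065842])] [np.float64(0.12627461002811333), np.float64(0.018051418124265414), np.float64(0.12105927402207217), np.float64(0.019464842095514835)] [0.38297645 0.30335317]
dish [0.37024264 0.13745206 0.005     ]
```

```bash
python3 - <<'E'
from h import *
print('jar',onz('top',337,128,.129)); print('driver',onz('top',402,150,.015),onz('top',404,115,.005))
print('lamp ring right end top(285,110)/scene?',)
for a,b in [((235,115),(325,122)),((320,60),(400,95)),((328,38),(408,55))]:
    print(a,tri(ray('top',*a),ray('scene',*b)))
# block lower check in scene: near top corner
print(tri(ray('top',190+46/2.95,160+266/2.95),ray('scene',180+62/2.8,150+92/2.8)),proj('scene',[.383,.303,.07]))
E
python3 - <<'E'
import sys;sys.path.insert(0,'.')
from h import *
crop('s0.png',230,40,220,140,3.6,'s0l.png')
E
```

```text
jar [0.6853682  0.03503258 0.129     ]
driver [ 0.6576855  -0.14211144  0.015     ] [ 0.75920795 -0.15180723  0.005     ]
lamp ring right end top(285,110)/scene?
(235, 115) (array([0.71005432, 0.26478656, 0.18146177]), np.float64(0.021436909313521626))
(320, 60) (array([0.79431092, 0.06985006, 0.26932977]), np.float64(0.006139157923631583))
(328, 38) (array([0.79049831, 0.05104988, 0.36703028]), np.float64(0.007551607350755217))
(array([0.3882627 , 0.36836381, 0.06108806]), np.float64(4.746148499430261e-07)) [213.65334565 186.82261738]
```

View pics/s0l.png

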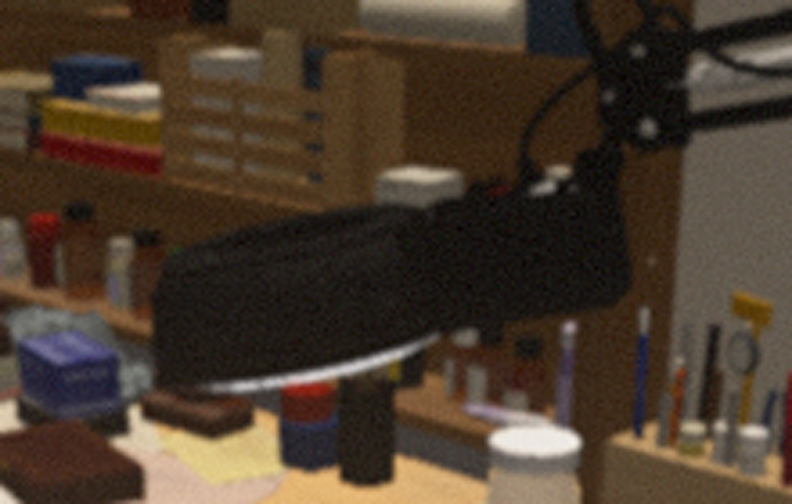

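```bash
python3 -m inch '[[0,0,0.97,0,0,0.15,0],[0,0,0.97,0,0,0.15,0],[0,0,0.97,0,0,0.15,0],[0,0,0.97,0,0,0.15,0],[0,0,0.97,0,0,0.15,0],[0,0,0.97,0,0,0.15,0],[0,0,0.97,0,0,0.15,0],[0,0,0.97,0,0,0.15,0],[0,0,0.97,0,0,0.15,0]]'
python3 -m inch '[[0,0,0,0.39,0.51,0,0],[0,0,0,0.39,0.51,0,0],[0,0,0,0.39,0.51,0,0],[0,0,0,0.39,0.51,0,0],[0,0,0,0.39,0.51,0,0],[0,0,0,0.39,0.51,0,0],[0,0,0,0.39,0.51,0,0],[0,0,0,0.39,0.51,0,0],[0,0,0,0,0,0,0]]'
cat >> h.py <<'E'
def yaw(st):
    q=st['orientation'];x=R.from_quat([*q[1:],q[0]]).as_matrix();return np.arctan2(x[1,0],x[0,0]),x[:,2]
def shares(st,dw):
    q=st['orientation'];return R.from_quat([*q[1:],q[0]]).as_matrix().T@np.asarray(dw)/.05
E
python3 - <<'E'
from h import *
st=env.get_state(); print(st['clock'],st['tcp_pos'],yaw(st),st['joint_pos'],st['wrist_force'])
snap('wrist','w1.png')
E
```

```text
clock: 1.05
tcp_pos: [0.2431, 0.5208, 0.1631]
orientation: [0.0, 0.999, -0.045, -0.0]
wrist_force: [-0.2, -0.4, -0.3]
finger_gap: 0.0856
clock: 1.95
tcp_pos: [0.3829, 0.302, 0.1636]
orientation: [0.0, 0.999, -0.045, 0.0]
wrist_force: [0.1, 0.7, -0.7]
finger_gap: 0.0853
1.95 [0.38292365 0.30204743 0.16363245] (np.float64(-0.08938476996306952), array([ 2.87762512e-04, -8.69035682e-04, -9.99999581e-01])) [ 5.03655606e-01  1.78555331e-01 -2.99754639e-01  1.09265375e+00
 -9.00005469e-04  2.16383693e+00] [ 0.13977693  0.66274956 -0.66344362]
```

View pics/w1.png

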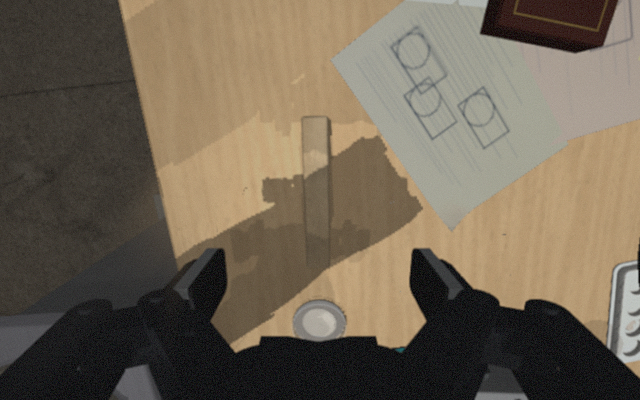

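Run:
```python
from h import *
crop('w1.png',250,90,130,190,3.1,'w1c.png')
st=env.get_state()
for p in [(302,117),(329,117),(306,268),(328,268)]: print(onz('wrist',*p,.07,st))
```

```text
[0.37753693 0.37044678 0.07      ]
[0.39743394 0.36868207 0.07      ]
[0.36838678 0.24770109 0.07      ]
[0.3868949 0.2460636 0.07     ]
```

View pics/w1c.png

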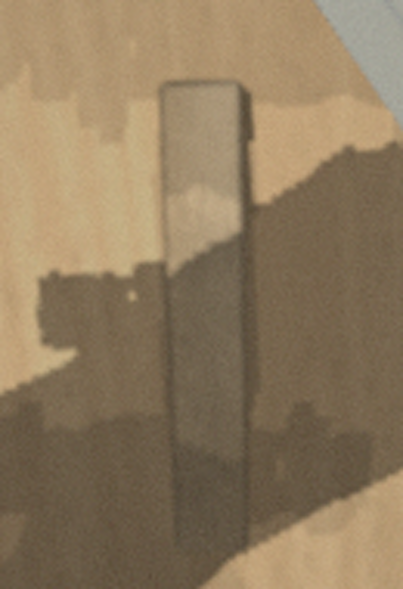

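```bash
python3 -m inch '[[0,0,-0.06,0,-0.06,0.4,0],[0,0,0,0,0,0.5,0],[0,0,0,0,0,0.5,0],[0,0,0,0,0,0.5,0],[0,0,0,0,0,0.5,0],[0,0,0,0,0,0.3,0],[0,0,0,0,0,0,0],[0,0,0,0,0,0,1],[0,0,0,0,0,0,1],[0,0,0,0,0,0,1],[0,0,0,0,0,0,1],[0,0,0,0,0,0,1]]' 40
python3 - <<'E'
from h import *
st=env.get_state(); print(st['clock'],st['tcp_pos'],yaw(st),st['finger_gap'],st['wrist_force'])
E
```

```text
clock: 3.2
tcp_pos: [0.3823, 0.3079, 0.0296]
orientation: [-0.0, 0.999, -0.038, 0.001]
wrist_force: [-0.1, 0.4, 3.5]
finger_gap: 0.0195
3.2 [0.38225479 0.30787878 0.02958402] (np.float64(-0.07656529481144289), array([ 1.41354665e-03,  8.85435257e-04, -9.99998609e-01])) 0.01948807236490772 [-0.09969227  0.35259729  3.52584225]
```

```bash
python3 -m inch '[[0,0,0,0,0,-0.6,1],[0,0,0,0,0,-0.7,1],[0,0,0,0,0,-0.7,1],[0,0,-0.97,0,0,0,1],[0,0,-0.97,0,0,0,1],[0,0,-0.97,0,0,0,1],[0,0,-0.97,0,0,0,1],[0,0,-0.97,0,0,0,1],[0,0,-0.97,0,0,0,1],[0,0,-0.97,0,0,0,1],[0,0,-0.97,0,0,0,1],[0,0,-0.97,0,0,0,1]]'
python3 -m inch '[[0,0,-0.97,0,0,0,1],[0,0,-0.94,0,0,0,1],[0,0,0,-0.6,0.4,0,1],[0,0,0,-0.6,0.4,0,1],[0,0,0,-0.6,0.4,0,1],[0,0,0,-0.6,0.4,0,1],[0,0,0,-0.6,0.4,0,1],[0,0,0,-0.6,0.4,0,1],[0,0,0,-0.6,0.4,0,1],[0,0,0,-0.6,0.4,0,1],[0,0,0,-0.6,0.4,0,1],[0,0,0,-0.48,0.36,0,1]]'
python3 -m inch '[[0,0,0,0,0,0,1]]'
python3 - <<'E'
from h import *
st=env.get_state(); print(st['clock'],st['tcp_pos'],yaw(st),st['finger_gap'],st['wrist_force'])
im=snap('top','t1.png');snap('wrist','w2.png');snap('scene','s2.png')
crop('t1.png',295,150,160,100,5,'t1c.png')
E
```

```text
clock: 4.4
tcp_pos: [0.3814, 0.3073, 0.1286]
orientation: [-0.0, 0.84, 0.543, -0.0]
wrist_force: [-0.1, 0.1, -1.7]
finger_gap: 0.0192
clock: 5.6
tcp_pos: [0.53, -0.0164, 0.1287]
orientation: [-0.0, 0.762, 0.647, -0.0]
wrist_force: [0.2, 0.5, -3.0]
finger_gap: 0.0198
clock: 5.7
tcp_pos: [0.5316, -0.0179, 0.1287]
orientation: [0.001, 0.763, 0.646, 0.0]
wrist_force: [-1.5, 0.5, -2.6]
finger_gap: 0.0194
5.7 [ 0.53164161 -0.01792983  0.1287366 ] (np.float64(1.4044884728118499), array([ 0.0017325 , -0.00115665, -0.99999783])) 0.019449434695116317 [-1.52063694  0.4544162  -2.56051499]
```

View pics/t1c.png

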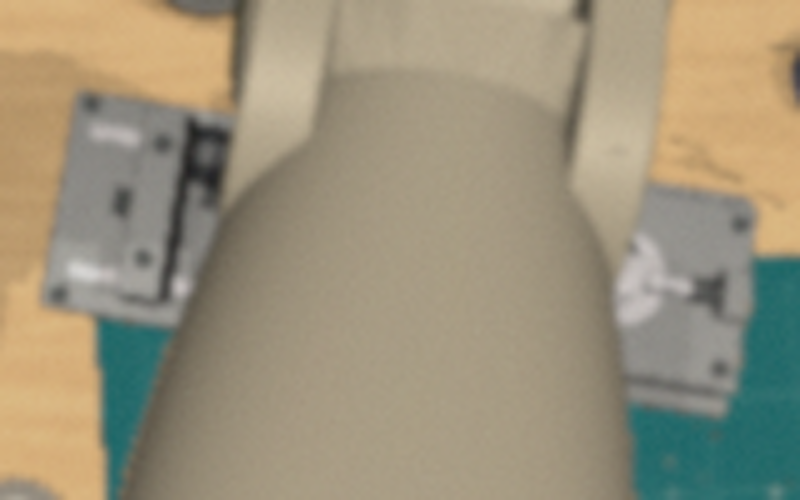

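View pics/w2.png

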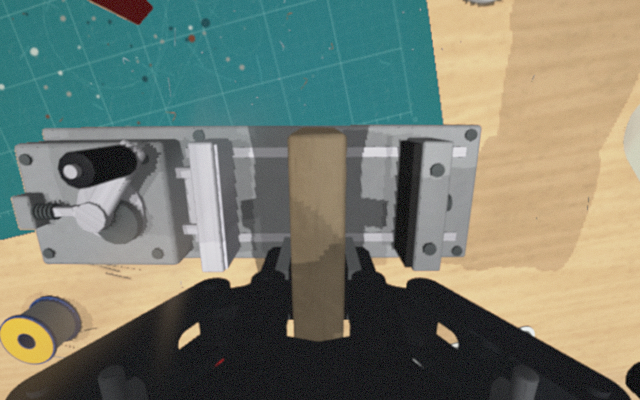

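View pics/s2.png

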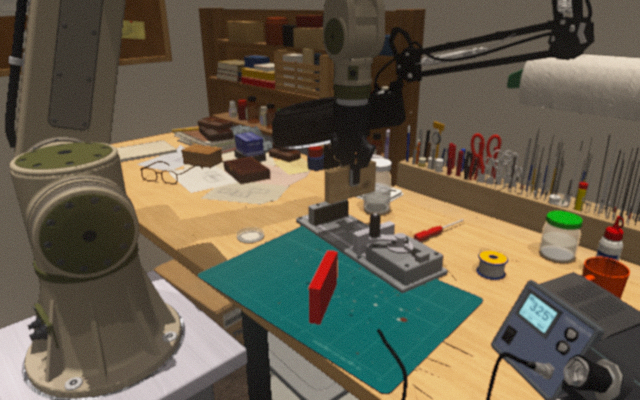

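Run:
```python
from h import *
crop('w2.png',10,110,240,170,3.3,'w2a.png');crop('w2.png',360,110,140,170,3.3,'w2b.png')
```

```text
(no output)
```

View pics/w2a.png

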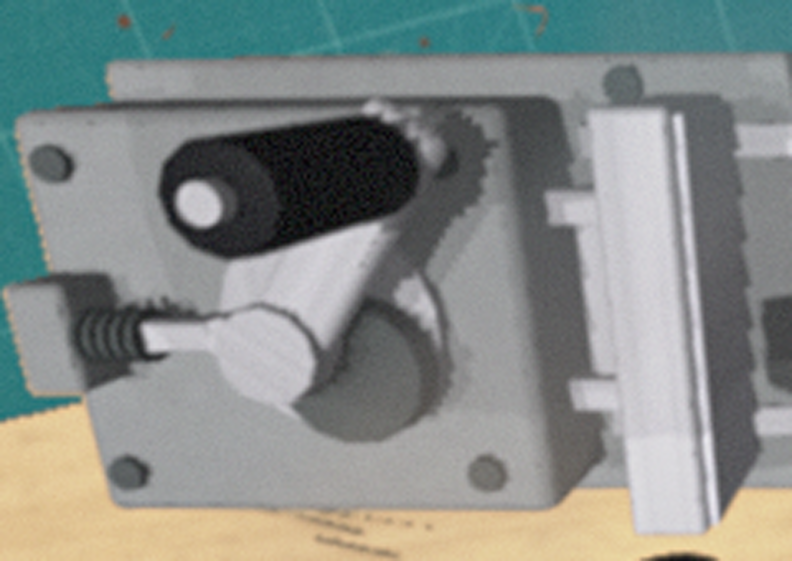

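View pics/w2b.png

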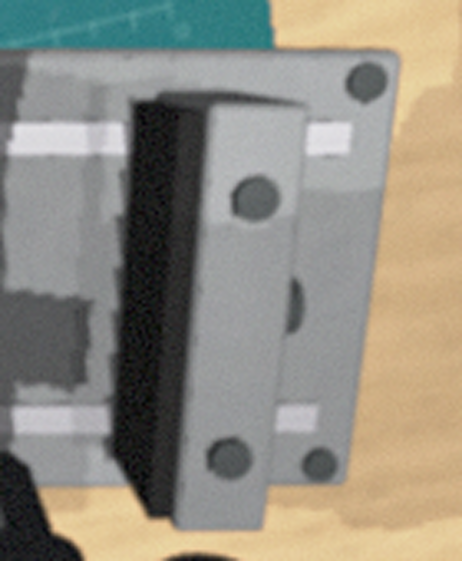

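Run:
```python
from h import *
st=env.get_state()
w=lambda u,v,z:onz('wrist',u,v,z,st)[:2]
A=w(464.5,257,.012);B=w(481.2,125.8,.012);C=w(42.7,128.8,.012)
yv=(B-C)/np.linalg.norm(B-C);xv=np.array([yv[1],-yv[0]]);print(np.linalg.norm(A-B),np.linalg.norm(B-C),np.arctan2(yv[1],yv[0]),np.arctan2(*(A-B)[::-1])+np.pi/2)
O=(B+C)/2+.06*xv+.025*yv;print('O',O)
cl=lambda p:np.array([(p-O)@xv,(p-O)@yv])
k=w(76,169.7,.112);print('knob',k,cl(k));
b=w(10+263/3.3,110+352/3.3,.078);print('axis',b,cl(b))
print('jaw',cl(w(10+665/3.3,110+108/3.3,.056)),cl(w(10+710/3.3,110+530/3.3,.056)))
print('end body',cl(w(360+208/3.3,110+105/3.3,.056)),cl(w(360+175/3.3,110+525/3.3,.056)))
print('tcp',cl(st['tcp_pos'][:2]))
```

```text
0.11776704528424392 0.3649190938974033 1.412591361873465 1.4151524531397264
O [ 0.52686782 -0.03691886]
knob [ 0.46957473 -0.1341617 ] [-0.0412574  -0.10505474]
axis [ 0.50234688 -0.16433187] [-0.00414133 -0.12968501]
jaw [-0.05028246 -0.0504899 ] [ 0.04706124 -0.04917817]
end body [-0.05030135  0.09529968] [0.04643281 0.09587642]
tcp [-0.00151121  0.02268314]
```

```bash
python3 -m inch '[[0,0,0,0,0,0.4,1],[0,0,0,0,0,0.4,1],[0,0,0,0,0,0.4,1],[0,0,0,0,0,0.3,1],[0,0,0,0,0,0.16,1],[0,0,0,0,0,0.04,1],[0,0,0,0,0,0.03,1],[0,0,0,0,0,0,1]]'
python3 - <<'E'
from h import *
st=env.get_state(); print(st['clock'],st['tcp_pos'],yaw(st),st['finger_gap'],st['wrist_force'])
E
```

```text
clock: 6.65
tcp_pos: [0.5302, -0.0143, 0.043]
orientation: [0.0, 0.762, 0.648, 0.0]
wrist_force: [-0.7, -0.4, -1.8]
finger_gap: 0.0195
6.65 [ 0.53020967 -0.01432321  0.04296062] (np.float64(1.4094802367897319), array([ 1.15926447e-03, -1.12675135e-04, -9.99999322e-01])) 0.019493995104109926 [-0.7123052  -0.44108327 -1.81152834]
```

```bash
python3 -m inch '[[0,0,0,0,0,0.03,1],[0,0,0,0,0,0.01,1],[0,0,0,0,0,0,0.5],[0,0,0,0,0,0,0.5],[0,0,0,0,0,0,0.5],[0,0,0,0,0,0,0.5]]'
python3 - <<'E'
from h import *
st=env.get_state(); print(st['clock'],st['tcp_pos'],yaw(st),st['finger_gap'],st['wrist_force'])
E
```

```text
clock: 7.25
tcp_pos: [0.5298, -0.0145, 0.0403]
orientation: [0.0, 0.762, 0.648, 0.0]
wrist_force: [-0.1, 0.2, 0.8]
finger_gap: 0.0427
7.25 [ 0.52976058 -0.01454912  0.04028306] (np.float64(1.4089442301601425), array([ 6.72040816e-05,  5.59567250e-05, -9.99999996e-01])) 0.042690720561123656 [-0.09036105  0.16863936  0.8379817 ]
```

```bash
python3 -m inch '[[0,0,0,0,0,-0.5,0.5],[0,0,0,0,0,-0.6,0.5],[0,0,0,0,0,-0.7,0.5],[0,0,0,0,0,-0.8,0.5],[0,0,0,-0.5,-0.16,0,0.5],[0,0,0,-0.5,-0.16,0,0.5],[0,0,0,-0.6,-0.18,0,0.5],[0,0,0,-0.5,-0.16,0,0.5],[0,0,0,-0.5,-0.15,0,0.5],[0,0,0,0,0,0,0.5],[0,0,0,0,0,0,0.5]]'
python3 - <<'E'
from h import *
st=env.get_state(); print(st['clock'],st['tcp_pos'],yaw(st),st['finger_gap'],st['wrist_force'])
snap('wrist','w3.png')
E
```

```text
clock: 8.35
tcp_pos: [0.4687, -0.1365, 0.1703]
orientation: [-0.0, 0.762, 0.647, 0.0]
wrist_force: [-0.1, -1.0, 0.4]
finger_gap: 0.0427
8.35 [ 0.46871414 -0.13654948  0.17027831] (np.float64(1.4075309662639488), array([ 1.71625093e-04,  4.54022073e-04, -9.99999882e-01])) 0.042658646224946195 [-0.09838961 -1.01846214  0.40909043]
```

View pics/w3.png

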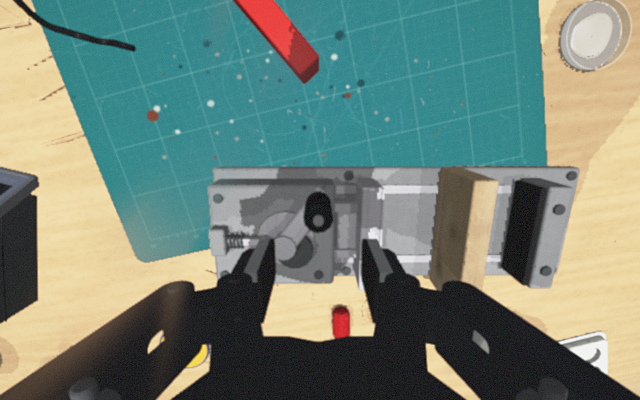

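Run:
```python
from h import *
crop('w3.png',200,155,160,130,5,'w3a.png');crop('w3.png',420,155,160,140,5,'w3b.png')
```

```text
(no output)
```

View pics/w3a.png

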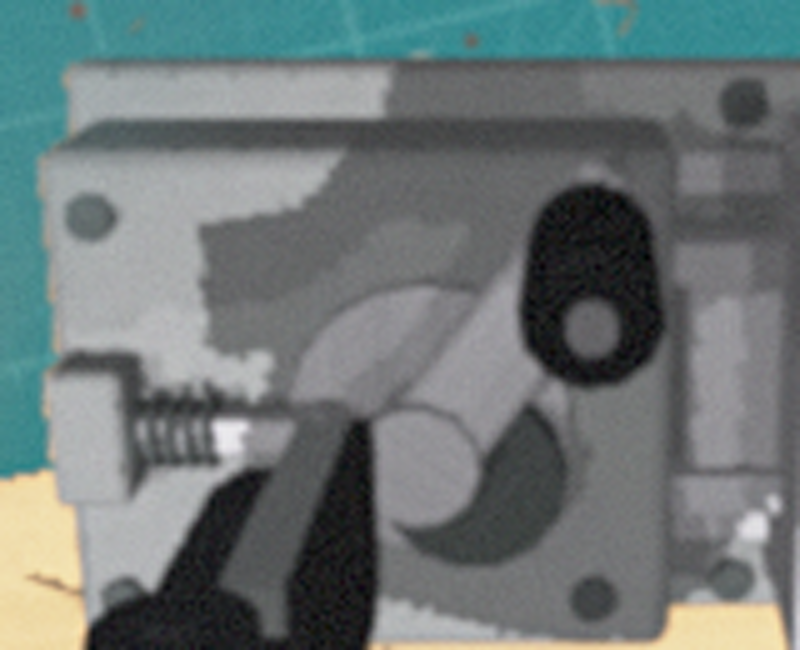

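View pics/w3b.png

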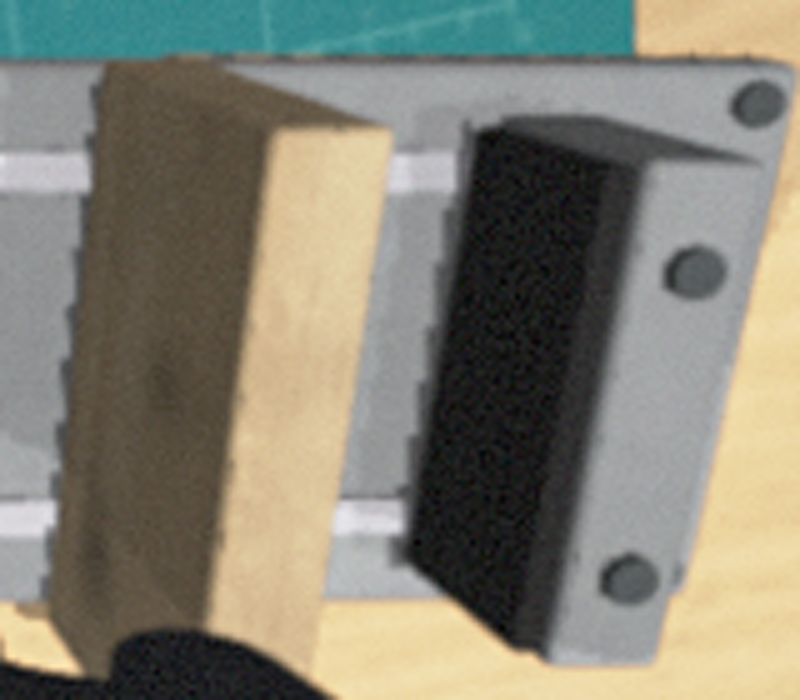

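Run:
```python
from h import *
st=env.get_state()
w=lambda u,v,z:onz('wrist',u,v,z,st)[:2]
k=w(318.6,218.5,.112); print('knob',k)
for z in(.07,.075,.08):
    h=w(284,248.4,z);d=k-h; print('hub',z,h,np.linalg.norm(d),'ang',np.arctan2(d[1],d[0]))
yv=np.array([np.cos(1.41),np.sin(1.41)]);xv=np.array([yv[1],-yv[0]])
h=w(284,248.4,.075);O=h+.135*yv
cl=lambda p:np.round([(p-O)@xv,(p-O)@yv],4)
d=k-h;print('theta',np.arctan2(d@yv,-d@xv), 'O',O)
f=lambda u,v,z:cl(w(420+u/5,155+v/5,z))
print('block',f(270,130,.082),f(390,130,.082),f(205,640,.082),f(318,640,.082))
print('end body',f(640,160,.056),f(545,660,.056),'pad',f(480,130,.012),f(410,560,.012))
print('bed corner',f(795,68,.012),cl(w(200+70/5,155+65/5,.012)))
print('delta to knob shares',shares(st,[*(k-st['tcp_pos'][:2]),.079-st['tcp_pos'][2]]))
```

```text
knob [ 0.47082574 -0.13594222]
hub 0.07 [ 0.50650237 -0.17149356] 0.0503658576424924 ang 2.357953511931007
hub 0.075 [ 0.50439456 -0.17055042] 0.04821403520054168 ang 2.340950358421441
hub 0.08 [ 0.50228675 -0.16960728] 0.046077451235950265 ang 2.322364555048969
theta 0.6398459683734556 O [ 0.52600864 -0.03729191]
block [-0.0586  0.0132] [-0.0586  0.032 ] [0.0291 0.0141] [0.0293 0.0335]
end body [-0.0481  0.0929] [0.0494 0.0941] pad [-0.0443  0.0927] [0.051  0.0936]
bed corner [-0.0571  0.1557] [-0.0576 -0.2089]
delta to knob shares [0.00769391 0.03668519 1.82531958]
```

```bash
python3 -m inch '[[0,0,0,0.01,0.03,0.3,0.5],[0,0,0,0,0,0.4,0.5],[0,0,0,0,0,0.4,0.5],[0,0,0,0,0,0.4,0.5],[0,0,0,0,0,0.26,0.5],[0,0,0,0,0,0,0.5],[0,0,0,0,0,0,0.62],[0,0,0,0,0,0,0.68],[0,0,0,0,0,0,0.74],[0,0,0,0,0,0,0.8],[0,0,0,0,0,0,1],[0,0,0,0,0,0,1]]' 60
python3 - <<'E'
from h import *
st=env.get_state(); print(st['clock'],st['tcp_pos'],yaw(st),st['finger_gap'],st['wrist_force'])
E
```

```text
clock: 9.6
tcp_pos: [0.4712, -0.1367, 0.0834]
orientation: [0.001, 0.762, 0.648, 0.0]
wrist_force: [-0.9, -0.7, 6.1]
finger_gap: 0.0194
9.6 [ 0.47123024 -0.13669986  0.08336551] (np.float64(1.4087251384551653), array([ 0.00209909, -0.00122798, -0.99999704])) 0.019382822663448988 [-0.93364765 -0.73019583  6.1039959 ]
```

```bash
cat > plan.py <<'E'
import sys
from h import *
th,step=float(sys.argv[1]),float(sys.argv[2]); n=int(sys.argv[3]) if len(sys.argv)>3 else 12
H=np.array([.5065,-.1715]);a=1.409
yv=np.array([np.cos(a),np.sin(a)]);xv=np.array([yv[1],-yv[0]])
st=env.get_state();d=st['tcp_pos'][:2]-H;f=st['wrist_force']
m=np.arctan2(d@yv,-d@xv)
tg=np.sin(m)*xv+np.cos(m)*yv; rd=-np.cos(m)*xv+np.sin(m)*yv
print('clock %.2f theta %.3f r %.4f z %.4f push(tang on knob) %.1f radial %.1f fz %.1f gap %.4f'%(st['clock'],m%(2*np.pi),np.linalg.norm(d),st['tcp_pos'][2],-f[:2]@tg,f[:2]@rd,f[2],st['finger_gap']))
open('log.txt','a').write('%f %f %f\n'%(*d,st['clock']))
t=th+step*np.arange(n+1)
print(','.join('[0,0,0,%.3f,%.3f,0,1]'%(x,y) for x,y in zip(np.diff(np.sin(t)),-np.diff(np.cos(t)))))
E
python3 plan.py 0.64 0.06
```

```text
clock 9.60 theta 0.617 r 0.0495 z 0.0834 push(tang on knob) 1.2 radial 0.2 fz 6.1 gap 0.0194
[0,0,0,0.047,0.037,0,1],[0,0,0,0.045,0.040,0,1],[0,0,0,0.042,0.043,0,1],[0,0,0,0.040,0.045,0,1],[0,0,0,0.037,0.047,0,1],[0,0,0,0.034,0.049,0,1],[0,0,0,0.031,0.051,0,1],[0,0,0,0.028,0.053,0,1],[0,0,0,0.025,0.055,0,1],[0,0,0,0.021,0.056,0,1],[0,0,0,0.018,0.057,0,1],[0,0,0,0.014,0.058,0,1]
```

```bash
python3 -m inch '[[0,0,0,0.03,0.025,-0.015,1],[0,0,0,0.045,0.040,0,1],[0,0,0,0.042,0.043,0,1],[0,0,0,0.040,0.045,0,1],[0,0,0,0.037,0.047,0,1],[0,0,0,0.034,0.049,0,1]]'
python3 plan.py 0.98 0.06
```

```text
clock: 10.2
tcp_pos: [0.4847, -0.1274, 0.0834]
orientation: [0.001, 0.762, 0.647, -0.0]
wrist_force: [-2.2, -5.0, 5.3]
finger_gap: 0.0191
clock 10.20 theta 0.950 r 0.0492 z 0.0834 push(tang on knob) 4.2 radial -3.5 fz 5.3 gap 0.0191
[0,0,0,0.032,0.051,0,1],[0,0,0,0.029,0.053,0,1],[0,0,0,0.026,0.054,0,1],[0,0,0,0.022,0.056,0,1],[0,0,0,0.019,0.057,0,1],[0,0,0,0.015,0.058,0,1],[0,0,0,0.012,0.059,0,1],[0,0,0,0.008,0.059,0,1],[0,0,0,0.005,0.060,0,1],[0,0,0,0.001,0.060,0,1],[0,0,0,-0.002,0.060,0,1],[0,0,0,-0.006,0.060,0,1]
```

```bash
python3 -m inch '[[0,0,0,0.032,0.051,0,1],[0,0,0,0.029,0.053,0,1],[0,0,0,0.024,0.055,0,1],[0,0,0,0.020,0.056,0,1],[0,0,0,0.016,0.058,0,1],[0,0,0,0.012,0.059,0,1],[0,0,0,0.010,0.059,0,1],[0,0,0,0.006,0.059,0,1],[0,0,0,0.003,0.060,0,1],[0,0,0,0.0,0.060,0,1],[0,0,0,-0.003,0.060,0,1],[0,0,0,-0.007,0.060,0,1]]'
python3 plan.py 1.70 0.06
```

```text
clock: 11.4
tcp_pos: [0.5178, -0.1242, 0.0832]
orientation: [-0.002, 0.762, 0.648, -0.001]
wrist_force: [-7.5, 2.1, 11.6]
finger_gap: 0.0191
clock 11.40 theta 1.644 r 0.0486 z 0.0832 push(tang on knob) 7.8 radial 0.3 fz 11.6 gap 0.0191
[0,0,0,-0.010,0.059,0,1],[0,0,0,-0.013,0.059,0,1],[0,0,0,-0.017,0.058,0,1],[0,0,0,-0.020,0.057,0,1],[0,0,0,-0.023,0.055,0,1],[0,0,0,-0.027,0.054,0,1],[0,0,0,-0.030,0.052,0,1],[0,0,0,-0.033,0.050,0,1],[0,0,0,-0.036,0.048,0,1],[0,0,0,-0.039,0.046,0,1],[0,0,0,-0.041,0.044,0,1],[0,0,0,-0.044,0.041,0,1]
```

```bash
python3 -m inch '[[0,0,0,-0.010,0.059,-0.02,1],[0,0,0,-0.013,0.059,-0.02,1],[0,0,0,-0.017,0.058,0,1],[0,0,0,-0.020,0.057,0,1],[0,0,0,-0.023,0.055,0,1],[0,0,0,-0.027,0.054,0,1],[0,0,0,-0.030,0.052,0,1],[0,0,0,-0.033,0.050,0,1],[0,0,0,-0.036,0.048,0,1],[0,0,0,-0.039,0.046,0,1],[0,0,0,-0.041,0.044,0,1],[0,0,0,-0.044,0.041,0,1]]'
python3 plan.py 2.42 0.06
```

```text
clock: 12.6
tcp_pos: [0.5447, -0.1415, 0.0835]
orientation: [-0.006, 0.761, 0.649, 0.001]
wrist_force: [-5.1, 11.8, 2.6]
finger_gap: 0.0195
clock 12.60 theta 2.314 r 0.0486 z 0.0835 push(tang on knob) 12.4 radial 3.3 fz 2.6 gap 0.0195
[0,0,0,-0.046,0.038,0,1],[0,0,0,-0.048,0.035,0,1],[0,0,0,-0.050,0.032,0,1],[0,0,0,-0.052,0.029,0,1],[0,0,0,-0.054,0.026,0,1],[0,0,0,-0.055,0.023,0,1],[0,0,0,-0.057,0.020,0,1],[0,0,0,-0.058,0.016,0,1],[0,0,0,-0.059,0.013,0,1],[0,0,0,-0.059,0.009,0,1],[0,0,0,-0.060,0.005,0,1],[0,0,0,-0.060,0.002,0,1]
```

```bash
python3 -m inch '[[0,0,0,-0.046,0.038,0,1],[0,0,0,-0.048,0.035,0,1],[0,0,0,-0.050,0.032,0,1],[0,0,0,-0.052,0.029,0,1],[0,0,0,-0.054,0.026,0,1],[0,0,0,-0.055,0.023,0,1],[0,0,0,-0.057,0.020,0,1],[0,0,0,-0.058,0.016,0,1],[0,0,0,-0.059,0.013,0,1],[0,0,0,-0.059,0.009,0,1],[0,0,0,-0.060,0.005,0,1],[0,0,0,-0.060,0.002,0,1]]'
python3 plan.py 3.14 0.06
```

```text
clock: 13.8
tcp_pos: [0.5554, -0.1776, 0.0838]
orientation: [-0.002, 0.761, 0.649, 0.003]
wrist_force: [4.6, 3.2, -2.4]
finger_gap: 0.0195
clock 13.80 theta 3.103 r 0.0492 z 0.0838 push(tang on knob) 3.8 radial 4.2 fz -2.4 gap 0.0195
[0,0,0,-0.060,-0.002,0,1],[0,0,0,-0.060,-0.005,0,1],[0,0,0,-0.059,-0.009,0,1],[0,0,0,-0.059,-0.012,0,1],[0,0,0,-0.058,-0.016,0,1],[0,0,0,-0.057,-0.019,0,1],[0,0,0,-0.056,-0.023,0,1],[0,0,0,-0.054,-0.026,0,1],[0,0,0,-0.052,-0.029,0,1],[0,0,0,-0.051,-0.032,0,1],[0,0,0,-0.049,-0.035,0,1],[0,0,0,-0.046,-0.038,0,1]
```

```bash
python3 -m inch '[[0,0,0,-0.060,0.008,0,1],[0,0,0,-0.060,0.004,0,1],[0,0,0,-0.059,-0.003,0,1],[0,0,0,-0.059,-0.012,0,1],[0,0,0,-0.058,-0.016,0,1],[0,0,0,-0.057,-0.019,0,1],[0,0,0,-0.056,-0.023,0,1],[0,0,0,-0.054,-0.026,0,1],[0,0,0,-0.052,-0.029,0,1],[0,0,0,-0.051,-0.032,0,1],[0,0,0,-0.049,-0.035,0,1],[0,0,0,-0.046,-0.038,0,1]]'
python3 plan.py 3.86 0.06
```

```text
clock: 15.0
tcp_pos: [0.5374, -0.2114, 0.0842]
orientation: [-0.001, 0.762, 0.648, -0.0]
wrist_force: [-2.6, 3.9, -17.8]
finger_gap: 0.0187
clock 15.00 theta 3.892 r 0.0505 z 0.0842 push(tang on knob) 0.3 radial -4.7 fz -17.8 gap 0.0187
[0,0,0,-0.044,-0.041,0,1],[0,0,0,-0.041,-0.043,0,1],[0,0,0,-0.039,-0.046,0,1],[0,0,0,-0.036,-0.048,0,1],[0,0,0,-0.033,-0.050,0,1],[0,0,0,-0.030,-0.052,0,1],[0,0,0,-0.027,-0.054,0,1],[0,0,0,-0.023,-0.055,0,1],[0,0,0,-0.020,-0.057,0,1],[0,0,0,-0.017,-0.058,0,1],[0,0,0,-0.013,-0.059,0,1],[0,0,0,-0.010,-0.059,0,1]
```

```bash
python3 - <<'E'
import numpy as np
d=np.loadtxt('log.txt')[:,:2]
A=np.c_[2*d,np.ones(len(d))];s=np.linalg.lstsq(A,(d**2).sum(1),rcond=None)[0]
print(s[:2],np.sqrt(s[2]+s[:2]@s[:2]),np.linalg.norm(d-s[:2],axis=1))
E
python3 -m inch '[[0,0,0,-0.044,-0.036,0.02,1],[0,0,0,-0.041,-0.040,0.02,1],[0,0,0,-0.039,-0.046,0.02,1],[0,0,0,-0.036,-0.048,0,1],[0,0,0,-0.033,-0.050,0,1],[0,0,0,-0.030,-0.052,0,1],[0,0,0,-0.027,-0.054,0,1],[0,0,0,-0.023,-0.055,0,1],[0,0,0,-0.020,-0.057,0,1],[0,0,0,-0.017,-0.058,0,1],[0,0,0,-0.013,-0.059,0,1],[0,0,0,-0.010,-0.059,0,1]]'
python3 plan.py 4.58 0.06
```

```text
[-0.0007366  -0.00121107] 0.049928100607778865 [0.04989342 0.04993098 0.04996621 0.04995755 0.04983834 0.04998195]
clock: 16.2
tcp_pos: [0.5082, -0.2231, 0.0838]
orientation: [0.002, 0.761, 0.648, 0.003]
wrist_force: [3.4, 6.8, -7.7]
finger_gap: 0.0195
clock 16.20 theta 4.518 r 0.0516 z 0.0838 push(tang on knob) 3.6 radial -6.7 fz -7.7 gap 0.0195
[0,0,0,-0.006,-0.060,0,1],[0,0,0,-0.003,-0.060,0,1],[0,0,0,0.001,-0.060,0,1],[0,0,0,0.005,-0.060,0,1],[0,0,0,0.008,-0.059,0,1],[0,0,0,0.012,-0.059,0,1],[0,0,0,0.015,-0.058,0,1],[0,0,0,0.019,-0.057,0,1],[0,0,0,0.022,-0.056,0,1],[0,0,0,0.025,-0.054,0,1],[0,0,0,0.029,-0.053,0,1],[0,0,0,0.032,-0.051,0,1]
```

```bash
sed -i 's/H=np.array.*;a=1.409/H=np.array([.5058,-.1727]);a=1.409/' plan.py
python3 - <<'E'
s=open('plan.py').read()
i=s.index("print(','.join")
s=s[:i]+'''X=np.diff(np.sin(t));Y=-np.diff(np.cos(t));Z=np.zeros(n)
fr=f[:2]@rd; c=.7*fr/3000/.05; cz=-.7*f[2]/3000/.05
k=min(6,n)
for i in range(k):
    X[i]+=c/k*np.sin(t[i]);Y[i]-=c/k*np.cos(t[i]);Z[i]+=cz/k
print(','.join('[0,0,0,%.3f,%.3f,%.3f,1]'%(x,y,z) for x,y,z in zip(X,Y,Z)).replace('0.000','0'))
'''
open('plan.py','w').write(s)
E
python3 plan.py 4.58 0.06
```

```text
clock 16.20 theta 4.503 r 0.0504 z 0.0838 push(tang on knob) 3.7 radial -6.7 fz -7.7 gap 0.0195
[0,0,0,-0.001,-0.060,0.006,1],[0,0,0,0.003,-0.060,0.006,1],[0,0,0,0.006,-0.060,0.006,1],[0,0,0,0.010,-0.060,0.006,1],[0,0,0,0.013,-0.059,0.006,1],[0,0,0,0.017,-0.058,0.006,1],[0,0,0,0.015,-0.058,0,1],[0,0,0,0.019,-0.057,0,1],[0,0,0,0.022,-0.056,0,1],[0,0,0,0.025,-0.054,0,1],[0,0,0,0.029,-0.053,0,1],[0,0,0,0.032,-0.051,0,1]
```

```bash
python3 -m inch '[[0,0,0,-0.001,-0.060,0.006,1],[0,0,0,0.003,-0.060,0.006,1],[0,0,0,0.006,-0.060,0.006,1],[0,0,0,0.010,-0.060,0.006,1],[0,0,0,0.013,-0.059,0.006,1],[0,0,0,0.017,-0.058,0.006,1],[0,0,0,0.015,-0.058,0,1],[0,0,0,0.019,-0.057,0,1],[0,0,0,0.022,-0.056,0,1],[0,0,0,0.025,-0.054,0,1],[0,0,0,0.029,-0.053,0,1],[0,0,0,0.032,-0.051,0,1]]'
python3 plan.py 5.30 0.06
```

```text
clock: 17.4
tcp_pos: [0.4756, -0.2127, 0.0835]
orientation: [0.005, 0.762, 0.647, -0.001]
wrist_force: [-0.5, -5.7, 7.0]
finger_gap: 0.019
clock 17.40 theta 5.197 r 0.0501 z 0.0835 push(tang on knob) 3.0 radial 4.8 fz 7.0 gap 0.0190
[0,0,0,0.032,-0.051,-0.005,1],[0,0,0,0.035,-0.049,-0.005,1],[0,0,0,0.037,-0.047,-0.005,1],[0,0,0,0.040,-0.045,-0.005,1],[0,0,0,0.043,-0.042,-0.005,1],[0,0,0,0.045,-0.039,-0.005,1],[0,0,0,0.050,-0.034,0,1],[0,0,0,0.052,-0.030,0,1],[0,0,0,0.053,-0.027,0,1],[0,0,0,0.055,-0.024,0,1],[0,0,0,0.056,-0.021,0,1],[0,0,0,0.057,-0.017,0,1]
```

```bash
python3 -m inch '[[0,0,0,0.032,-0.051,-0.005,1],[0,0,0,0.035,-0.049,-0.005,1],[0,0,0,0.037,-0.047,-0.005,1],[0,0,0,0.040,-0.045,-0.005,1],[0,0,0,0.043,-0.042,-0.005,1],[0,0,0,0.045,-0.039,-0.005,1],[0,0,0,0.050,-0.034,0,1],[0,0,0,0.052,-0.030,0,1],[0,0,0,0.053,-0.027,0,1],[0,0,0,0.055,-0.024,0,1],[0,0,0,0.056,-0.021,0,1],[0,0,0,0.057,-0.017,0,1]]'
python3 plan.py 6.0 0.06
```

```text
clock: 18.6
tcp_pos: [0.4564, -0.18, 0.0835]
orientation: [0.002, 0.762, 0.647, -0.002]
wrist_force: [-4.3, -4.6, 6.7]
finger_gap: 0.0195
clock 18.60 theta 5.974 r 0.0500 z 0.0835 push(tang on knob) 4.0 radial 4.9 fz 6.7 gap 0.0195
[0,0,0,0.057,-0.019,-0.005,1],[0,0,0,0.058,-0.015,-0.005,1],[0,0,0,0.059,-0.012,-0.005,1],[0,0,0,0.059,-0.008,-0.005,1],[0,0,0,0.060,-0.005,-0.005,1],[0,0,0,0.060,-0.001,-0.005,1],[0,0,0,0.060,0.006,0,1],[0,0,0,0.059,0.010,0,1],[0,0,0,0.058,0.013,0,1],[0,0,0,0.058,0.017,0,1],[0,0,0,0.056,0.020,0,1],[0,0,0,0.055,0.024,0,1]
```

```bash
python3 -m inch '[[0,0,0,0.057,-0.019,-0.005,1],[0,0,0,0.058,-0.015,-0.005,1],[0,0,0,0.059,-0.012,-0.005,1],[0,0,0,0.059,-0.008,-0.005,1],[0,0,0,0.060,-0.005,-0.005,1],[0,0,0,0.060,-0.001,-0.005,1],[0,0,0,0.060,0.006,0,1],[0,0,0,0.059,0.010,0,1],[0,0,0,0.058,0.013,0,1],[0,0,0,0.058,0.017,0,1],[0,0,0,0.056,0.020,0,1],[0,0,0,0.055,0.024,0,1]]'
python3 plan.py 6.72 0.06
```

```text
clock: 19.8
tcp_pos: [0.4647, -0.1441, 0.0834]
orientation: [0.001, 0.762, 0.648, 0.0]
wrist_force: [1.1, -6.1, 2.4]
finger_gap: 0.0194
clock 19.80 theta 0.447 r 0.0501 z 0.0834 push(tang on knob) 4.4 radial -4.4 fz 2.4 gap 0.0194
[0,0,0,0.052,0.030,-0.002,1],[0,0,0,0.050,0.033,-0.002,1],[0,0,0,0.048,0.036,-0.002,1],[0,0,0,0.046,0.039,-0.002,1],[0,0,0,0.043,0.042,-0.002,1],[0,0,0,0.041,0.044,-0.002,1],[0,0,0,0.041,0.044,0,1],[0,0,0,0.038,0.046,0,1],[0,0,0,0.035,0.049,0,1],[0,0,0,0.032,0.051,0,1],[0,0,0,0.029,0.053,0,1],[0,0,0,0.026,0.054,0,1]
```

```bash
python3 -m inch '[[0,0,0,0.052,0.030,-0.002,1],[0,0,0,0.050,0.033,-0.002,1],[0,0,0,0.048,0.036,-0.002,1],[0,0,0,0.046,0.039,-0.002,1],[0,0,0,0.043,0.042,-0.002,1],[0,0,0,0.041,0.044,-0.002,1],[0,0,0,0.041,0.044,0,1],[0,0,0,0.038,0.046,0,1],[0,0,0,0.035,0.049,0,1],[0,0,0,0.032,0.051,0,1],[0,0,0,0.029,0.053,0,1],[0,0,0,0.026,0.054,0,1]]'
python3 plan.py 7.47 0.06
```

```text
clock: 21.0
tcp_pos: [0.4923, -0.1245, 0.0834]
orientation: [-0.0, 0.762, 0.647, -0.002]
wrist_force: [-3.3, -7.6, 2.8]
finger_gap: 0.0188
clock 21.00 theta 1.137 r 0.0500 z 0.0834 push(tang on knob) 5.2 radial -6.4 fz 2.8 gap 0.0188
[0,0,0,0.016,0.058,-0.002,1],[0,0,0,0.013,0.059,-0.002,1],[0,0,0,0.009,0.060,-0.002,1],[0,0,0,0.006,0.060,-0.002,1],[0,0,0,0.002,0.060,-0.002,1],[0,0,0,-0.002,0.060,-0.002,1],[0,0,0,-0,0.060,0,1],[0,0,0,-0.004,0.060,0,1],[0,0,0,-0.008,0.060,0,1],[0,0,0,-0.011,0.059,0,1],[0,0,0,-0.015,0.058,0,1],[0,0,0,-0.018,0.057,0,1]
```

```bash
python3 -m inch '[[0,0,0,0.016,0.058,-0.002,1],[0,0,0,0.013,0.059,-0.002,1],[0,0,0,0.009,0.060,-0.002,1],[0,0,0,0.006,0.060,-0.002,1],[0,0,0,0.002,0.060,-0.002,1],[0,0,0,-0.002,0.060,-0.002,1],[0,0,0,0,0.060,0,1],[0,0,0,-0.004,0.060,0,1],[0,0,0,-0.008,0.060,0,1],[0,0,0,-0.011,0.059,0,1],[0,0,0,-0.015,0.058,0,1],[0,0,0,-0.018,0.057,0,1]]'
python3 plan.py 8.19 0.06
```

```text
clock: 22.2
tcp_pos: [0.5253, -0.1269, 0.0834]
orientation: [-0.004, 0.761, 0.648, -0.0]
wrist_force: [-7.9, 8.1, 8.2]
finger_gap: 0.0193
clock 22.20 theta 1.812 r 0.0498 z 0.0834 push(tang on knob) 10.4 radial 4.3 fz 8.2 gap 0.0193
[0,0,0,-0.018,0.057,-0.006,1],[0,0,0,-0.022,0.056,-0.006,1],[0,0,0,-0.025,0.055,-0.006,1],[0,0,0,-0.028,0.053,-0.006,1],[0,0,0,-0.031,0.051,-0.006,1],[0,0,0,-0.034,0.049,-0.006,1],[0,0,0,-0.040,0.045,0,1],[0,0,0,-0.042,0.042,0,1],[0,0,0,-0.045,0.040,0,1],[0,0,0,-0.047,0.037,0,1],[0,0,0,-0.049,0.034,0,1],[0,0,0,-0.051,0.031,0,1]
```

```bash
python3 -m inch '[[0,0,0,-0.018,0.057,-0.006,1],[0,0,0,-0.022,0.056,-0.006,1],[0,0,0,-0.025,0.055,-0.006,1],[0,0,0,-0.028,0.053,-0.006,1],[0,0,0,-0.031,0.051,-0.006,1],[0,0,0,-0.034,0.049,-0.006,1],[0,0,0,-0.040,0.045,0,1],[0,0,0,-0.042,0.042,0,1],[0,0,0,-0.045,0.040,0,1],[0,0,0,-0.047,0.037,0,1],[0,0,0,-0.049,0.034,0,1],[0,0,0,-0.051,0.031,0,1]]'
python3 plan.py 8.91 0.06
```

```text
clock: 23.4
tcp_pos: [0.5503, -0.1503, 0.0838]
orientation: [-0.006, 0.761, 0.649, 0.002]
wrist_force: [-0.6, 15.2, -3.1]
finger_gap: 0.0191
clock 23.40 theta 2.513 r 0.0498 z 0.0838 push(tang on knob) 13.8 radial 6.3 fz -3.1 gap 0.0191
[0,0,0,-0.051,0.032,0.002,1],[0,0,0,-0.053,0.029,0.002,1],[0,0,0,-0.054,0.026,0.002,1],[0,0,0,-0.056,0.023,0.002,1],[0,0,0,-0.057,0.019,0.002,1],[0,0,0,-0.058,0.016,0.002,1],[0,0,0,-0.060,0.007,0,1],[0,0,0,-0.060,0.004,0,1],[0,0,0,-0.060,0,0,1],[0,0,0,-0.060,-0.003,0,1],[0,0,0,-0.060,-0.007,0,1],[0,0,0,-0.059,-0.010,0,1]
```

```bash
python3 -m inch '[[0,0,0,-0.051,0.032,0.002,1],[0,0,0,-0.053,0.029,0.002,1],[0,0,0,-0.054,0.026,0.002,1],[0,0,0,-0.056,0.023,0.002,1],[0,0,0,-0.057,0.019,0.002,1],[0,0,0,-0.058,0.016,0.002,1],[0,0,0,-0.060,0.007,0,1],[0,0,0,-0.060,0.004,0,1],[0,0,0,-0.060,0,0,1],[0,0,0,-0.060,-0.003,0,1],[0,0,0,-0.060,-0.007,0,1],[0,0,0,-0.059,-0.010,0,1]]'
python3 plan.py 9.63 0.06
```

```text
clock: 24.6
tcp_pos: [0.5527, -0.1899, 0.084]
orientation: [-0.002, 0.762, 0.648, 0.0]
wrist_force: [-0.4, 1.2, -10.1]
finger_gap: 0.0192
clock 24.60 theta 3.332 r 0.0499 z 0.0840 push(tang on knob) 1.0 radial -0.8 fz -10.1 gap 0.0192
[0,0,0,-0.058,-0.015,0.008,1],[0,0,0,-0.057,-0.018,0.008,1],[0,0,0,-0.056,-0.021,0.008,1],[0,0,0,-0.055,-0.025,0.008,1],[0,0,0,-0.053,-0.028,0.008,1],[0,0,0,-0.051,-0.031,0.008,1],[0,0,0,-0.050,-0.034,0,1],[0,0,0,-0.048,-0.037,0,1],[0,0,0,-0.045,-0.039,0,1],[0,0,0,-0.043,-0.042,0,1],[0,0,0,-0.040,-0.044,0,1],[0,0,0,-0.038,-0.047,0,1]
```

```bash
python3 -m inch '[[0,0,0,-0.058,-0.015,0.008,1],[0,0,0,-0.057,-0.018,0.008,1],[0,0,0,-0.056,-0.021,0.008,1],[0,0,0,-0.055,-0.025,0.008,1],[0,0,0,-0.053,-0.028,0.008,1],[0,0,0,-0.051,-0.031,0.008,1],[0,0,0,-0.050,-0.034,0,1],[0,0,0,-0.048,-0.037,0,1],[0,0,0,-0.045,-0.039,0,1],[0,0,0,-0.043,-0.042,0,1],[0,0,0,-0.040,-0.044,0,1],[0,0,0,-0.038,-0.047,0,1]]'
python3 plan.py 10.35 0.06
```

```text
clock: 25.8
tcp_pos: [0.5299, -0.2169, 0.0837]
orientation: [0.0, 0.762, 0.648, 0.001]
wrist_force: [-1.7, 6.0, -0.5]
finger_gap: 0.0192
clock 25.80 theta 4.051 r 0.0503 z 0.0837 push(tang on knob) 1.4 radial -6.0 fz -0.5 gap 0.0192
[0,0,0,-0.031,-0.052,0,1],[0,0,0,-0.028,-0.054,0,1],[0,0,0,-0.024,-0.055,0,1],[0,0,0,-0.021,-0.057,0,1],[0,0,0,-0.018,-0.058,0,1],[0,0,0,-0.014,-0.059,0,1],[0,0,0,-0.015,-0.058,0,1],[0,0,0,-0.012,-0.059,0,1],[0,0,0,-0.008,-0.059,0,1],[0,0,0,-0.005,-0.060,0,1],[0,0,0,-0.001,-0.060,0,1],[0,0,0,0.003,-0.060,0,1]
```

```bash
python3 -m inch '[[0,0,0,-0.031,-0.052,0,1],[0,0,0,-0.028,-0.054,0,1],[0,0,0,-0.024,-0.055,0,1],[0,0,0,-0.021,-0.057,0,1],[0,0,0,-0.018,-0.058,0,1],[0,0,0,-0.014,-0.059,0,1],[0,0,0,-0.015,-0.058,0,1],[0,0,0,-0.012,-0.059,0,1],[0,0,0,-0.008,-0.059,0,1],[0,0,0,-0.005,-0.060,0,1],[0,0,0,-0.001,-0.060,0,1],[0,0,0,0.003,-0.060,0,1]]'
python3 plan.py 11.05 0.06
```

```text
clock: 27.0
tcp_pos: [0.4942, -0.2215, 0.0837]
orientation: [0.001, 0.762, 0.647, -0.0]
wrist_force: [3.5, -3.1, -1.5]
finger_gap: 0.0192
clock 27.00 theta 4.783 r 0.0501 z 0.0837 push(tang on knob) 4.1 radial 2.2 fz -1.5 gap 0.0192
[0,0,0,0.003,-0.060,0.001,1],[0,0,0,0.007,-0.060,0.001,1],[0,0,0,0.011,-0.059,0.001,1],[0,0,0,0.014,-0.058,0.001,1],[0,0,0,0.018,-0.057,0.001,1],[0,0,0,0.021,-0.056,0.001,1],[0,0,0,0.026,-0.054,0,1],[0,0,0,0.029,-0.053,0,1],[0,0,0,0.032,-0.051,0,1],[0,0,0,0.035,-0.049,0,1],[0,0,0,0.038,-0.046,0,1],[0,0,0,0.041,-0.044,0,1]
```

Run:
```python
from h import *
snap('wrist','w4.png')
snap('scene','s4.png');crop('s4.png',280,180,180,110,4.4,'s4c.png')
```

```text
(no output)
```

View pics/w4.png

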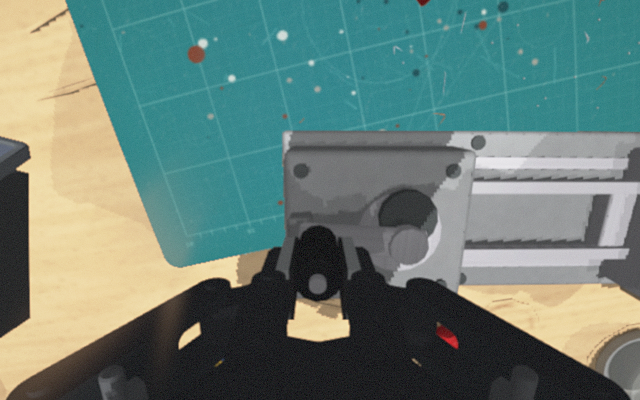

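View pics/s4c.png

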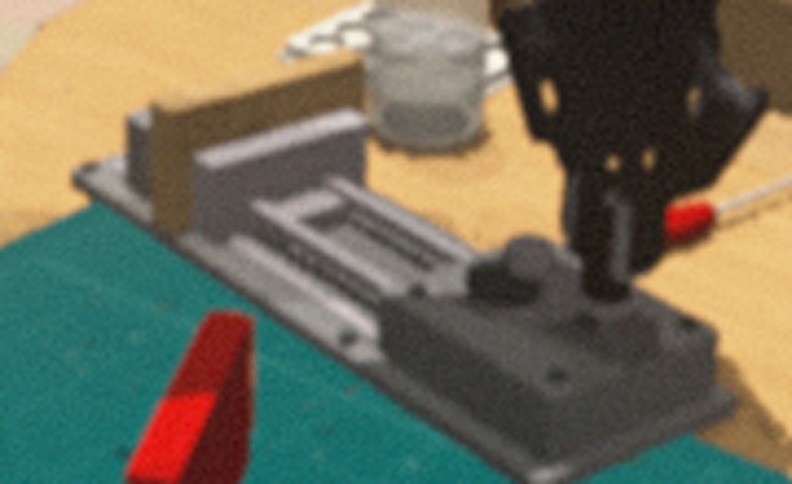

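```bash
python3 plan.py 11.08 0.04 9 >/dev/null; python3 plan.py 11.08 0.04 9
```

```text
clock 27.10 theta 4.794 r 0.0501 z 0.0837 push(tang on knob) 3.2 radial 3.8 fz -0.0 gap 0.0193
[0,0,0,0.001,-0.040,0,1],[0,0,0,0.003,-0.040,0,1],[0,0,0,0.004,-0.040,0,1],[0,0,0,0.006,-0.040,0,1],[0,0,0,0.008,-0.039,0,1],[0,0,0,0.009,-0.039,0,1],[0,0,0,0.014,-0.038,0,1],[0,0,0,0.015,-0.037,0,1],[0,0,0,0.016,-0.036,0,1]
```

```bash
python3 -m inch '[[0,0,0,0.001,-0.040,0,1],[0,0,0,0.003,-0.040,0,1],[0,0,0,0.004,-0.040,0,1],[0,0,0,0.006,-0.040,0,1],[0,0,0,0.008,-0.039,0,1],[0,0,0,0.009,-0.039,0,1],[0,0,0,0.014,-0.038,0,1],[0,0,0,0.015,-0.037,0,1],[0,0,0,0.016,-0.036,0,1]]'
python3 plan.py 11.44 0.04 9
```

```text
clock: 28.0
tcp_pos: [0.4774, -0.2141, 0.0836]
orientation: [0.0, 0.762, 0.648, -0.0]
wrist_force: [2.4, -4.8, 2.9]
finger_gap: 0.0192
clock 28.00 theta 5.151 r 0.0502 z 0.0836 push(tang on knob) 4.7 radial 2.6 fz 2.9 gap 0.0192
[0,0,0,0.016,-0.037,-0.002,1],[0,0,0,0.018,-0.036,-0.002,1],[0,0,0,0.019,-0.035,-0.002,1],[0,0,0,0.020,-0.034,-0.002,1],[0,0,0,0.022,-0.034,-0.002,1],[0,0,0,0.023,-0.033,-0.002,1],[0,0,0,0.026,-0.030,0,1],[0,0,0,0.027,-0.029,0,1],[0,0,0,0.028,-0.028,0,1]
```

```bash
python3 -m inch '[[0,0,0,0.016,-0.037,-0.002,1],[0,0,0,0.018,-0.036,-0.002,1],[0,0,0,0.019,-0.035,-0.002,1],[0,0,0,0.020,-0.034,-0.002,1],[0,0,0,0.022,-0.034,-0.002,1],[0,0,0,0.023,-0.033,-0.002,1]]'
python3 plan.py 11.68 0.03 6
```

```text
clock: 28.6
tcp_pos: [0.468, -0.2059, 0.0836]
orientation: [-0.0, 0.762, 0.648, 0.0]
wrist_force: [3.2, -2.5, 0.8]
finger_gap: 0.0194
clock 28.60 theta 5.401 r 0.0503 z 0.0836 push(tang on knob) 4.0 radial -0.7 fz 0.8 gap 0.0194
[0,0,0,0.020,-0.023,-0.001,1],[0,0,0,0.020,-0.022,-0.001,1],[0,0,0,0.021,-0.021,-0.001,1],[0,0,0,0.022,-0.021,-0.001,1],[0,0,0,0.022,-0.020,-0.001,1],[0,0,0,0.023,-0.019,-0.001,1]
```

```bash
python3 -m inch '[[0,0,0,0.020,-0.023,-0.001,1],[0,0,0,0.020,-0.022,-0.001,1],[0,0,0,0.021,-0.021,-0.001,1],[0,0,0,0.022,-0.021,-0.001,1],[0,0,0,0.022,-0.020,-0.001,1],[0,0,0,0.023,-0.019,-0.001,1]]'
python3 plan.py 11.86 0.03 6
```

```text
clock: 29.2
tcp_pos: [0.4627, -0.1986, 0.0837]
orientation: [-0.0, 0.762, 0.648, 0.0]
wrist_force: [4.7, -2.1, -2.8]
finger_gap: 0.0195
clock 29.20 theta 5.579 r 0.0503 z 0.0837 push(tang on knob) 4.2 radial -3.0 fz -2.8 gap 0.0195
[0,0,0,0.025,-0.017,0.002,1],[0,0,0,0.025,-0.017,0.002,1],[0,0,0,0.026,-0.016,0.002,1],[0,0,0,0.026,-0.015,0.002,1],[0,0,0,0.027,-0.014,0.002,1],[0,0,0,0.027,-0.014,0.002,1]
```

```bash
python3 -m inch '[[0,0,0,0.025,-0.017,0.002,1],[0,0,0,0.025,-0.017,0.002,1],[0,0,0,0.026,-0.016,0.002,1],[0,0,0,0.026,-0.015,0.002,1],[0,0,0,0.027,-0.014,0.002,1],[0,0,0,0.027,-0.014,0.002,1]]'
python3 plan.py 12.04 0.03 5
```

```text
clock: 29.8
tcp_pos: [0.459, -0.1907, 0.0836]
orientation: [-0.0, 0.762, 0.648, -0.001]
wrist_force: [0.5, -4.8, 2.1]
finger_gap: 0.0193
clock 29.80 theta 5.753 r 0.0501 z 0.0836 push(tang on knob) 4.6 radial 1.3 fz 2.1 gap 0.0193
[0,0,0,0.026,-0.016,-0.002,1],[0,0,0,0.026,-0.015,-0.002,1],[0,0,0,0.026,-0.014,-0.002,1],[0,0,0,0.027,-0.013,-0.002,1],[0,0,0,0.027,-0.013,-0.002,1]
```

```bash
python3 -m inch '[[0,0,0,0.026,-0.015,-0.002,1],[0,0,0,0.026,-0.015,-0.002,1],[0,0,0,0.026,-0.014,-0.001,1],[0,0,0,0.027,-0.013,-0.001,1],[0,0,0,0.027,-0.013,-0.001,1]]'
python3 plan.py 12.19 0.03 5
```

```text
clock: 30.3
tcp_pos: [0.4569, -0.1833, 0.0837]
orientation: [-0.0, 0.762, 0.648, -0.0]
wrist_force: [0.4, -4.1, 0.0]
finger_gap: 0.0195
clock 30.30 theta 5.908 r 0.0500 z 0.0837 push(tang on knob) 4.1 radial 0.5 fz 0.0 gap 0.0195
[0,0,0,0.028,-0.011,-0,1],[0,0,0,0.028,-0.010,-0,1],[0,0,0,0.029,-0.009,-0,1],[0,0,0,0.029,-0.008,-0,1],[0,0,0,0.029,-0.008,-0,1]
```

```bash
python3 -m inch '[[0,0,0,0.028,-0.011,0,1],[0,0,0,0.028,-0.010,0,1],[0,0,0,0.029,-0.009,0,1],[0,0,0,0.029,-0.008,0,1],[0,0,0,0.029,-0.008,0,1]]'
python3 plan.py 12.34 0.02 5
```

```text
clock: 30.8
tcp_pos: [0.4559, -0.1759, 0.0837]
orientation: [-0.0, 0.762, 0.648, -0.0]
wrist_force: [1.3, -4.1, -1.9]
finger_gap: 0.0189
clock 30.80 theta 6.058 r 0.0500 z 0.0837 push(tang on knob) 4.2 radial -1.1 fz -1.9 gap 0.0189
[0,0,0,0.020,-0.003,0.002,1],[0,0,0,0.020,-0.003,0.002,1],[0,0,0,0.020,-0.003,0.002,1],[0,0,0,0.020,-0.002,0.002,1],[0,0,0,0.020,-0.002,0.002,1]
```

```bash
python3 -m inch '[[0,0,0,0.020,-0.003,0.002,1],[0,0,0,0.020,-0.003,0.002,1],[0,0,0,0.020,-0.003,0.002,1],[0,0,0,0.020,-0.002,0.002,1],[0,0,0,0.020,-0.002,0.002,1]]'
python3 plan.py 12.44 0.02 5
```

```text
clock: 31.3
tcp_pos: [0.4559, -0.171, 0.0836]
orientation: [-0.0, 0.762, 0.648, -0.0]
wrist_force: [-3.0, -4.0, 3.3]
finger_gap: 0.0195
clock 31.30 theta 6.155 r 0.0499 z 0.0836 push(tang on knob) 4.1 radial 2.9 fz 3.3 gap 0.0195
[0,0,0,0.020,-0.005,-0.003,1],[0,0,0,0.020,-0.005,-0.003,1],[0,0,0,0.020,-0.004,-0.003,1],[0,0,0,0.020,-0.004,-0.003,1],[0,0,0,0.020,-0.003,-0.003,1]
```

```bash
python3 -m inch '[[0,0,0,0.020,-0.004,-0.003,1],[0,0,0,0.020,-0.004,-0.003,1],[0,0,0,0.020,-0.003,-0.002,1],[0,0,0,0.020,-0.003,-0.001,1],[0,0,0,0.020,-0.002,0,1]]'
python3 plan.py 12.54 0.02 5
```

```text
clock: 31.8
tcp_pos: [0.4562, -0.1666, 0.0837]
orientation: [0.0, 0.762, 0.648, -0.001]
wrist_force: [-2.7, -6.9, -1.2]
finger_gap: 0.0192
clock 31.80 theta 6.244 r 0.0499 z 0.0837 push(tang on knob) 7.2 radial 1.8 fz -1.2 gap 0.0192
[0,0,0,0.020,-0.002,0.001,1],[0,0,0,0.020,-0.002,0.001,1],[0,0,0,0.020,-0.001,0.001,1],[0,0,0,0.020,-0.001,0.001,1],[0,0,0,0.020,-0,0.001,1]
```

```bash
python3 -m inch '[[0,0,0,0.020,-0.002,0,1],[0,0,0,0.015,-0.001,0,1]]'
python3 plan.py 12.575 0.02 2
```

```text
clock: 32.0
tcp_pos: [0.4564, -0.1654, 0.0837]
orientation: [0.001, 0.762, 0.647, -0.001]
wrist_force: [-1.4, -9.2, -2.4]
finger_gap: 0.019
clock 32.00 theta 6.268 r 0.0499 z 0.0837 push(tang on knob) 9.3 radial 0.1 fz -2.4 gap 0.0190
[0,0,0,0.020,0,0.006,1],[0,0,0,0.020,0.001,0.006,1]
```

```bash
python3 -m inch '[[0,0,0,0.015,0,0,1],[0,0,0,0,0,0,1]]'
python3 plan.py 12.59 0.02 2
```

```text
clock: 32.2
tcp_pos: [0.4565, -0.1649, 0.0837]
orientation: [0.001, 0.762, 0.647, -0.001]
wrist_force: [-2.6, -8.7, -2.4]
finger_gap: 0.0191
clock 32.20 theta 6.279 r 0.0499 z 0.0837 push(tang on knob) 9.1 radial 1.2 fz -2.4 gap 0.0191
[0,0,0,0.020,-0.002,0.006,1],[0,0,0,0.020,-0.002,0.006,1]
```

```bash
python3 -m inch '[[0,0,0,-0.02,0,0,1],[0,0,0,-0.02,0,0,1],[0,0,0,0,0,0,1]]'
python3 plan.py 12.55 0.02 1
```

```text
clock: 32.5
tcp_pos: [0.4564, -0.1652, 0.0837]
orientation: [-0.0, 0.762, 0.648, 0.0]
wrist_force: [0.7, -2.7, -1.3]
finger_gap: 0.0194
clock 32.50 theta 6.273 r 0.0500 z 0.0837 push(tang on knob) 2.6 radial -1.1 fz -1.3 gap 0.0194
[0,0,0,0.020,0.005,0.006,1]
```

Nearly unloaded, and the crank stayed put. Opening and rising.

```bash
python3 -m inch '[[0,0,0,0,0,0,0.7],[0,0,0,0,0,0,0.5],[0,0,0,0,0,0,0.5],[0,0,0,0,0,0,0.5],[0,0,0,0,0,0,0.5]]'
python3 plan.py 12.55 0.02 1|head -1
python3 -m inch '[[0,0,0,0,0,-0.4,0.5],[0,0,0,0,0,-0.6,0.5],[0,0,0,0,0,-0.8,0.5],[0,0,0,0,0,-0.8,0.5],[0,0,0,0,-0.3,0,0.5],[0,0,0,0.5,-0.3,0,0.5],[0,0,0,0.5,-0.3,0,0.5],[0,0,0,0.5,0,0,0.5],[0,0,0,0.5,0,0,0.5],[0,0,0,0,0,0,0.5],[0,0,0,0,0,0,0.5]]'
python3 - <<'E'
from h import *
st=env.get_state(); print(st['clock'],st['tcp_pos'],yaw(st),st['wrist_force'])
snap('wrist','w5.png');snap('scene','s5.png');crop('s5.png',280,150,180,140,4.4,'s5c.png')
E
```

```text
clock: 33.0
tcp_pos: [0.4562, -0.1652, 0.0838]
orientation: [-0.0, 0.762, 0.648, 0.0]
wrist_force: [-0.4, 0.2, 0.1]
finger_gap: 0.0425
clock 33.00 theta 6.270 r 0.0502 z 0.0838 push(tang on knob) -0.2 radial 0.4 fz 0.1 gap 0.0425
clock: 34.1
tcp_pos: [0.4279, -0.0593, 0.2139]
orientation: [0.0, 0.761, 0.648, 0.0]
wrist_force: [0.6, 0.2, -0.0]
finger_gap: 0.0422
34.1 [ 0.42787532 -0.05928233  0.21393207] (np.float64(1.4105831465750565), array([ 2.26970779e-04, -2.34791470e-04, -9.99999947e-01])) [ 0.58049788  0.17457054 -0.03335387]
```

View pics/w5.png

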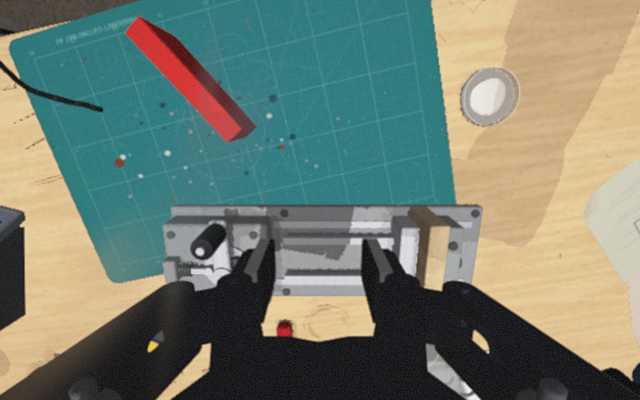

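View pics/s5c.png

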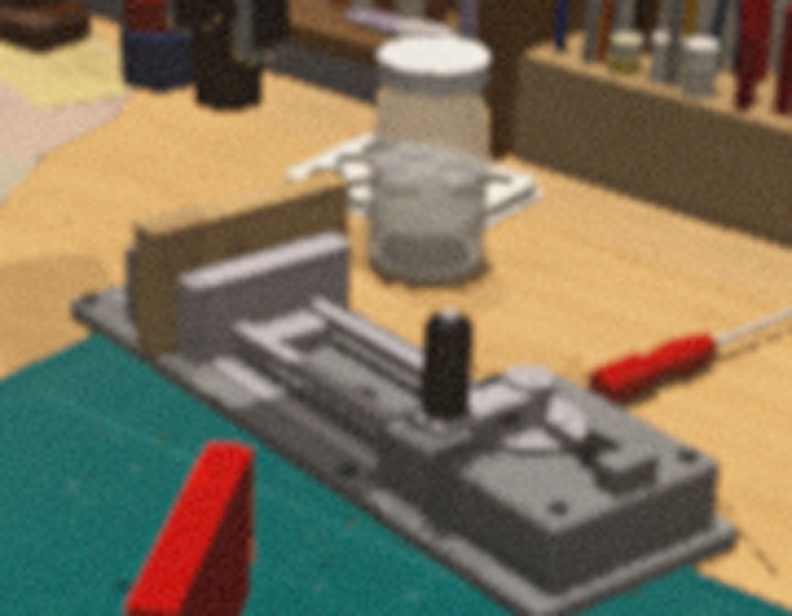

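Run:
```python
from h import *
st=env.get_state()
a=1.409;yv=np.array([np.cos(a),np.sin(a)]);xv=np.array([yv[1],-yv[0]]);H=np.array([.5058,-.1727])
crop('w5.png',160,200,120,100,5,'w5a.png')
k=onz('wrist',201,251,.112,st)[:2]-H;print(k@xv,k@yv,np.arctan2(k@yv,-k@xv))
```

```text
-0.048980508779346774 -0.00237933636516664 -0.048539052110724325
```

View pics/w5a.png

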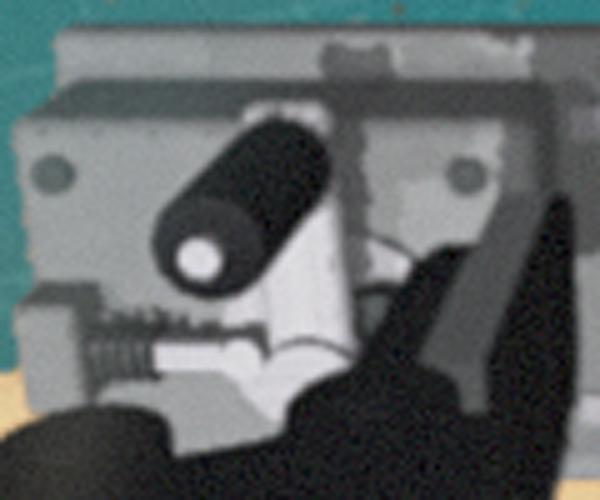

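```bash
python3 -m inch '[[0,0,0,-0.5,0.2,0.2,0.5],[0,0,0,-0.5,0.2,0.2,0.5],[0,0,0,-0.5,0.2,0.2,0.5],[0,0,0,-0.5,0.3,0.25,0.5],[0,0,0,0,0,0,0.5],[0,0,0,0,0,0,0.5],[0,0,0,0,0,0,0.5]]'
python3 - <<'E'
from h import *
st=env.get_state(); print(st['clock'],st['tcp_pos'])
snap('wrist','w6.png');crop('w6.png',200,155,160,130,5,'w6a.png');crop('w6.png',440,155,160,140,5,'w6b.png')
E
```

```text
clock: 34.9
tcp_pos: [0.4557, -0.1654, 0.1715]
orientation: [-0.0, 0.762, 0.647, -0.0]
wrist_force: [0.3, -0.7, 0.6]
finger_gap: 0.0427
34.9 [ 0.4556882  -0.16537828  0.17147643]
```

View pics/w6a.png

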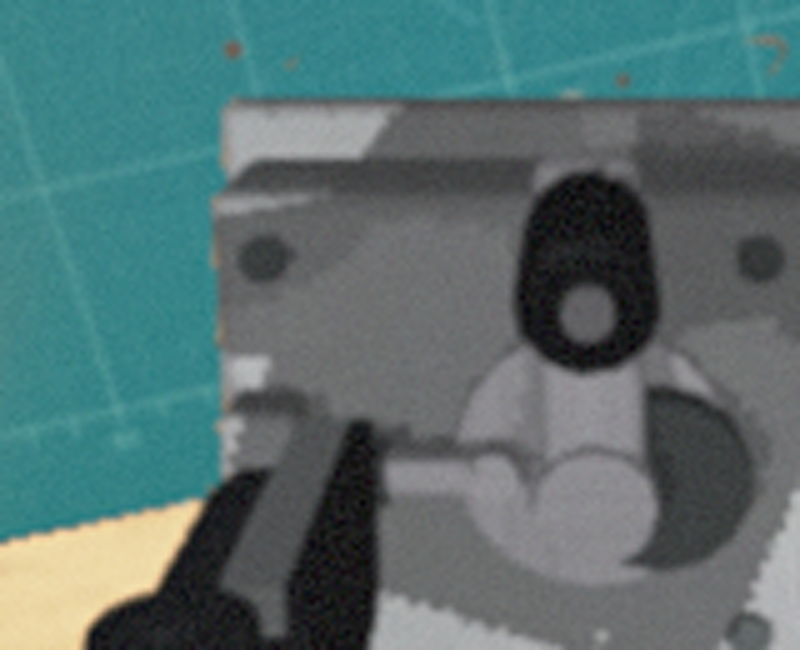

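View pics/w6b.png

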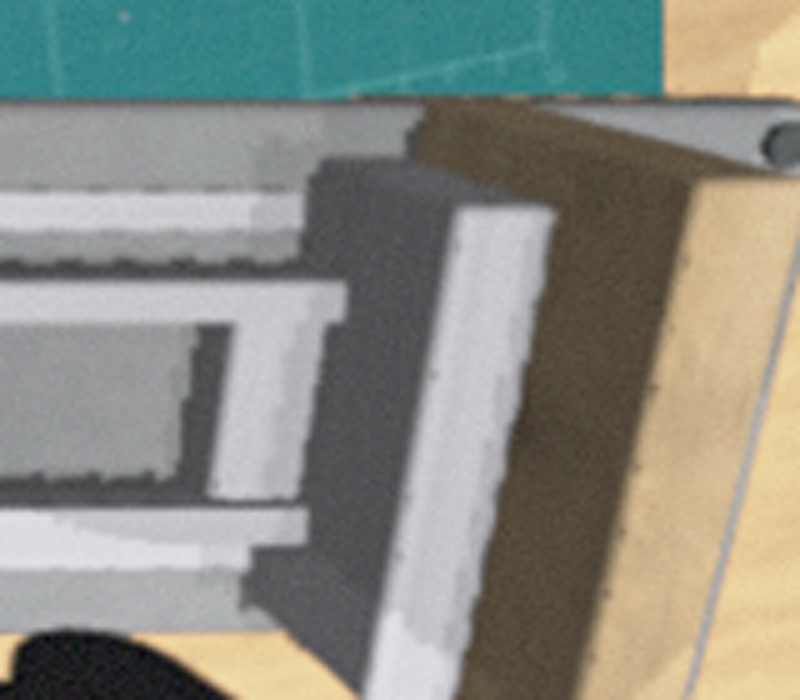

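Run:
```python
from h import *
st=env.get_state()
a=1.409;yv=np.array([np.cos(a),np.sin(a)]);xv=np.array([yv[1],-yv[0]]);H=np.array([.5058,-.1727])
k=onz('wrist',200+588/5,155+302/5,.112,st)[:2];d=k-H;print(k,np.linalg.norm(d),np.arctan2(d@yv,-d@xv))
st['tcp_pos']=np.array([.46871,-.13655,.17028]);st['orientation']=st['orientation']
k=onz('wrist',318.6,218.5,.112,st)[:2];d=k-H;print(k,np.arctan2(d@yv,-d@xv))
```

```text
[ 0.45588676 -0.16538532] 0.050446371068134946 -0.016284138528741367
[ 0.47059641 -0.13643817] 0.6384084997995609
```

Run:
```python
from h import *
print(env.hand_in())
```

```text
the job is handed in; nothing more can be done
None
```

I stood the wooden block on the clamp bed, turned the crank by its knob at about 0.6 rad/s through both heavy points, and clamped the block. No verdict was reported when I handed the job in.

- **Turning:** I slowed to 0.2 rad/s near the end. The push at the knob was steady at about 4 N and began to rise at about 12.5 rad. I stopped at 9.1–9.3 N, slightly under the 10 N aimed for. I estimate that puts 26–28 N on the block.
- **Heavy points:** the measured push reached 12.4 N and 13.8 N, a little more than the 10 N stated. The crank never ran away or ran back.
- **Letting go:** I eased the push down to 2.6 N, opened the fingers and moved clear. The wrist force then read about zero.
- **Last checks:** the final pictures showed the block upright and square between the jaw and the end pad. The jar, the dish, the screwdriver and the red look-alike appeared undisturbed; I judged this by eye and did not measure them. The knob stood at −0.016 rad of a full turn, against about −0.013 when I let go, so any run-back is within measuring error.
- **Not confirmed:** the force remaining on the block after release is inferred and could not be read directly. The first side-on look at the knob gave −0.049 rad, which disagreed with the later reading. I trust the later one because it was taken from directly above.

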